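# Release a filled bottle from the ratchet lever clamp

### The arm

A 6-joint arm with a two-finger parallel gripper is mounted at the origin on the work surface. World frame = base frame: x ahead of the robot, y to its left, z up, the work surface at z = 0. Lengths are in mm, angles in rad, forces in N, time in s.
With the tool pointing down it reaches from about 400 to 925 mm from the base axis. Payload 12.5 kg.
Tool frame: the origin (TCP) lies at the centre of the arm's flange, where the gripper is bolted on; the fingertips stand 190 mm ahead of it and the grasp point (between the pads) lies 171 mm ahead of it; z points along the fingers, y is the direction in which the jaws open and shut (so a half turn about z gives the same grasp; the last joint's range is limited). The gripper opens to 95 mm and grips with 3 to 60 N. Pads are 20 mm wide; open, the fingers measure 119 mm over their backs; the gripper's body (75 mm by 180 mm) begins 59 mm behind the grasp point.
Start: joints at [1.037, 0.491, 1.559, -0, 1.092, -0.106], TCP at [259.271, 568.686, 404.761] pointing down, gripper open.
Joint ranges: [-3.1, 3.1], [-0.84, 2.19], [0.05, 2.79], [-1.13, 4.28], [0.06, 2.93], [-2.69, 2.69]. Speed limits (rad/s): [2.22, 2.22, 2.79, 3.14, 3.14, 3.14].

### API

Orientations are given as [roll, pitch, yaw] about the fixed x, y, z axes, in that order (R = Rz(yaw) Ry(pitch) Rx(roll)).
In Python, from cell import env gives the robot as it stands.
- The arm moves only by the shell command python3 -m pendant 'ROWS'. ROWS is JSON, a list of rows, each an object of numbers: "x", "y", "z": the shift along the tool's x, y, z in units of 150 mm (1.0 is 150 mm); "rx", "ry", "rz": the turn, a rotation vector about the tool's x, y, z in units of 45 degrees (1.0 is 45 degrees); "jaw": the opening, from 0 (shut) to 1 (fully open). In form: [{"x": .., "y": .., "z": .., "rx": .., "ry": .., "rz": .., "jaw": ..}, ...]. A call has 1 to 10 rows; each row is the pose to reach, as a shift and turn from the pose commanded when the call began, along the tool's axes at that moment; what a row does not reach only later rows make up. A row lasts 1/8 s, in which the tool goes at most 62.5 mm and 10.7 degrees, less where a joint would pass 70% of its speed; a pose out of reach is approached as far as the arm can. A call with a number of a shift or a turn outside -1 to 1 is refused whole. A call with a gripper value outside its range is refused whole. The fingers move at their own pace and stop on an object; the grip force is fixed at half the most. Time passes only in rows, so rows that repeat a pose let the fingers close. It gives the time, the measured TCP pose, the force and the opening at its end, in the units of the state.
- env.state(): the state, without advancing time (a new reading comes with each control period).
- env.read_camera(name): name is "scene" or "top" or "wrist"; returns a dict with "img" (384x512x3 uint8, red, green, blue), "fx", "fy", "cx", "cy" (pixels), "rvec" (rotation vector, rad) and "tvec" (3), from world to camera coordinates, as OpenCV has them. Camera axes: x right, y down, z forward; pixel columns grow to the right and rows downward; lengths in mm; the calibration is good to about 2 mm. A picture is of the moment at which its call begins. There is no depth.
- env.job_done(): hands the job in, once; it reports no verdict.
The state is a dict: "t": time; "joints": joint angles; "qvel": joint speeds; "tau": joint torques, N m; "eef_pos": TCP position; "tcp_rot": TCP orientation; "ft_force": force on the tool from outside, world axes, zero at the start; "moment": the same for the moment, N m; "opening": opening from 0.0 (shut) to 1.0 (fully open).
Only numpy, scipy, OpenCV 4.12 (cv2) and the standard library are available. Lean on these libraries where they do the work, as an engineer would, in place of code of your own. Each camera call takes 0.05 s, during which the arm holds its last target.

### The job

The white-capped bottle in the bench clamp is done: take the clamp's lever, ease it forward just enough to unload the pawl, lift the pawl off the ratchet wheel without forcing it, and bring the lever back under control until the jaw rests on its stop collar, without ramming it. Let go so that the pawl drops onto the wheel, then take the bottle out and stand it gently in the empty half of the basket. Do not clamp the glass much harder on the way, and leave the other bottles alone.

Things in the scene. Friction and masses are not known exactly. Their poses are not given: they have to be found in the camera images.
- lever (a joint): Clamp lever's angle on its level shaft, rad: 0 = leans 0.45 back (away from the bottle), 0.45 upright, larger = forward, closing the jaw by 25 mm/rad. Starts near 0.76, pushed back by 8 to 14 N (felt at the grip), held only by the pawl; unheld it snaps back when the pawl comes off. With the load off it moves freely and at most sinks back. The jaw meets its collar at 0.05 to 0.30.
- lever_shaft (a point): Centre of the lever's shaft, in the plane the lever swings in, 70 mm above the table. It turns with the lever: z out along the lever, x forward (the closing direction, towards the bottle), y along the shaft.
- lever_grip (a point): Pinch point, 105 mm out along the lever from the shaft and 8 mm forward of its centre line, axes as lever_shaft. The back of the black grip bar (20 mm wide) is 15 mm behind it; the front of the pawl's tail 15 mm ahead (pawl down). Come from above along the lever, one finger behind the bar, one ahead of the tail. Pawl fully lifted: the two together are 22 mm thick. The lever's top is at 137 mm from the shaft.
- pawl (a joint): Pawl's angle on its pin in the lever, rad: -0.04 to 0.01 = nose at the bottom of a tooth, over 0.11 = clear of the teeth, 0.135 = end of travel. Squeezing its tail back to the grip bar lifts it; its spring takes 3 N. Loaded, the undercut teeth hold the nose: pinch bar and tail with about 13 N and ease the lever forward; it gives within 0.03 to 0.1 rad; then 15 to 18 N holds it up. It blocks only backward motion.
- pawl_tail: The pawl's tail, a steel tab 7 mm thick, 20 mm wide, 30 mm long, 88 to 118 mm from the shaft, 9 mm ahead of the grip bar; part of the pawl, a bent steel piece whose nose hooks a fixed saw-toothed ratchet wheel 87 mm across. Origin: the pawl's pin, 54 mm out from the shaft, 10 mm forward. Over 20 N on it while the nose is still hooked is forcing the pawl.
- jaw: Sliding jaw: green block on two guide rods, with the rack behind it, 112 mm above the table at its top (the bottle's cap is above that). Moved by the lever.
- collar: Stop collar on the guide rod behind the jaw: dark ring 25 mm across with a thumb screw, 35 mm above the table, set in a different place each time: only feel tells when the jaw bears on it (1 mm there is 4.2 mm at the lever's grip). Bring it to bear: 4 N or more at the collar, 1 N at the grip. It is rigid: a rise of 6 to 8 N at the grip shows it well, over 20 N there is ramming it.
- pad: The jaw's rubber pad, which presses the bottle into the fixed V jaw with 40 to 60 N at the start, on a stiff spring: easing the lever forward adds 2.5 N per 0.01 rad. 90 N is too much for the glass. With the jaw back it stands 5 mm or more off the bottle.
- bottle: The clamped glass bottle: body 62 mm across, shoulder from 86 mm, neck 34 mm across, white cap 40 mm across and 20 mm tall, 146 mm tall in all, 0.2 to 0.35 kg. Origin: centre of its underside, on the clamp's base plate 12 mm above the table.
- bottle_mid (a point): Centre of that bottle, 73 mm above its underside; z along the bottle.
- bottle_cap (a point): Middle of that bottle's cap, 136 mm above its underside: pinch it here from above.
- basket: Black open basket, fixed, outside 300 mm (x) by 190 mm (y), 105 mm high, walls 4 mm, floor 4 mm above the table. Origin: centre of its underside. A 60 mm high cross wall at x = 0 parts it: the other bottles are in the +x half, the -x half is empty (its middle is x = -74 mm, y = 0).
- full1: Another bottle of the same shape in the basket (origin: centre of its underside): leave alone.
- full2: As full1.
- full3: As full1.
- spare: Another bottle of the same shape, on the table: leave alone.
Things that resemble listed ones, but are neither listed nor needed, are in the scene too. Leave any red look-alike of the bottle alone.

How it is judged (in metres and radians):
On the way, in this order (a step that is already met when the one before it is completed fails the run):
1. the pawl is lifted clear of the ratchet wheel while the lever is held forward (value of joint pawl above 0.11 rad and value of joint lever above 0.6 rad and contact force between the fingers and pawl_tail above 0.5 N), for 0.1 s.
2. the jaw is brought to rest against its stop collar (4 N or more between them) and the pad is off the bottle (contact force between jaw and collar above 4 N and contact force between pad and bottle below 0.5 N), for 0.2 s.
At the end, for the whole second after the job is handed in: The bottle stands upright (within 0.08 rad) and at rest on the floor of the basket's empty half, let go; the clamp's jaw is back on its stop collar (within 2.5 mm) with the pawl down on the wheel (x of jaw in the frame of collar below -0.06325 m and value of joint pawl below 0.11 rad and x of bottle_mid in the frame of basket between -0.125 and -0.025 m and y of bottle_mid in the frame of basket between -0.07 and 0.07 m and z of bottle_mid in the frame of basket between 0.072 and 0.082 m and angle between bottle_mid's own z axis and vertical below 0.08 rad and linear speed of bottle below 0.02 m/s); the robot touches nothing.
It fails at once if the pawl is forced: more than 20 N on its tail while its nose is still hooked in the wheel (contact force between the fingers and pawl_tail above 20 N and value of joint pawl below 0.04 rad).
It fails at once if the glass is endangered: clamped with more than 90 N, or knocked or dropped onto the basket with more than 50 N (contact force between pad and bottle above 90 N or contact force between bottle and basket above 50 N).
It fails at once if the lever snaps back (faster than 3 rad/s) (velocity of joint lever below -3 rad/s).
It fails at once if the jaw is rammed against the collar with more than 100 N (about 24 N at the lever) (contact force between jaw and collar above 100 N).
It fails at once if another bottle is moved by more than 30 mm or tipped (distance of any of full1, full2, full3, spare from where it was at the start of the episode above 0.03 m or angle between any of full1, full2, full3, spare's own z axis and vertical above 0.25 rad).
It also fails if it takes over 72 s, if anything falls off the work surface, if the arm or the gripper's body presses on something with over 40 N, if the wrist force passes 120 N, or if a joint passes its speed limit or range.

## Working session

There is one attempt and no reset: what is moved stays moved. The work goes in short steps, Python scripts to look and compute and a shell command to move; the robot and the scene stay as the last step left them, time stands still between calls to the robot, and variables do not carry over. Pictures are saved under pics/ and viewed, and the job is handed in when it is done.

```bash
ls; mkdir -p pics; cat > h.py <<'E'
import numpy as np, cv2
from scipy.spatial.transform import Rotation as Ro
from cell import env
def cam(n):
    c=env.read_camera(n); return c
def save(c,f,crop=None,s=1):
    im=c["img"][:,:,::-1]
    if crop: x0,y0,x1,y1=crop; im=im[y0:y1,x0:x1]
    cv2.imwrite(f,cv2.resize(im,None,fx=s,fy=s,interpolation=cv2.INTER_CUBIC))
def ray(c,u,v):
    R=cv2.Rodrigues(np.array(c["rvec"],float))[0]; t=np.array(c["tvec"],float).ravel()
    d=R.T@np.array([(u-c["cx"])/c["fx"],(v-c["cy"])/c["fy"],1]); o=-R.T@t
    return o,d
def plane(c,u,v,z):
    o,d=ray(c,u,v); return o+d*(z-o[2])/d[2]
def proj(c,p):
    return cv2.projectPoints(np.array(p,float).reshape(-1,1,3),np.array(c["rvec"],float),np.array(c["tvec"],float),np.array([[c["fx"],0,c["cx"]],[0,c["fy"],c["cy"]],[0,0,1.]]),None)[0].reshape(-1,2)
E
python3 - <<'E'
from h import *
print(env.state())
for n in ["scene","top","wrist"]:
    c=cam(n); save(c,f"pics/{n}0.png",s=1.5)
    import pickle; pickle.dump(c,open(f"{n}0.pkl","wb")); print(n,c["fx"],c["cx"],c["cy"],ray(c,256,192))
E
```

```text
pics
{'t': 0.0, 'joints': array([ 1.03738634e+00,  4.91564129e-01,  1.55945877e+00,  2.25128334e-05,
        1.09167286e+00, -1.05581989e-01]), 'qvel': array([-0.0003562 , -0.0001454 ,  0.00040127,  0.00018179, -0.00158608,
       -0.00210447]), 'tau': array([ 1.29396176e-05, -6.12652731e+01, -2.58181858e+01,  6.93122554e-02,
        4.81949584e-02, -1.28670167e-04]), 'eef_pos': array([259.26065735, 568.65474243, 404.15557885]), 'tcp_rot': array([-3.14049780e+00, -1.36106850e-04,  2.71375419e+00]), 'ft_force': array([-0.62763125,  0.71950811, -0.11688074]), 'moment': array([-0.01722879,  0.03846307, -0.02292537]), 'opening': 1.0024692403347923}
scene 365.0290050161607 249.8048714429595 190.97914841063005 (array([992.97230966, 544.73139365, 728.453948  ]), array([-0.44303855, -0.59437811, -0.67136232]))
top 423.47006291657306 247.95179650106158 189.53309457071344 (array([ 446.56246511,  -29.27628975, 1200.88480639]), array([ 0.12744849,  0.00150451, -0.99204322]))
wrist 338.60595441403274 257.1183944474926 198.63791228162376 (array([198.28233505, 597.07892392, 383.52546756]), array([ 0.19878592, -0.09630534, -0.97550226]))
```

View pics/scene0.png

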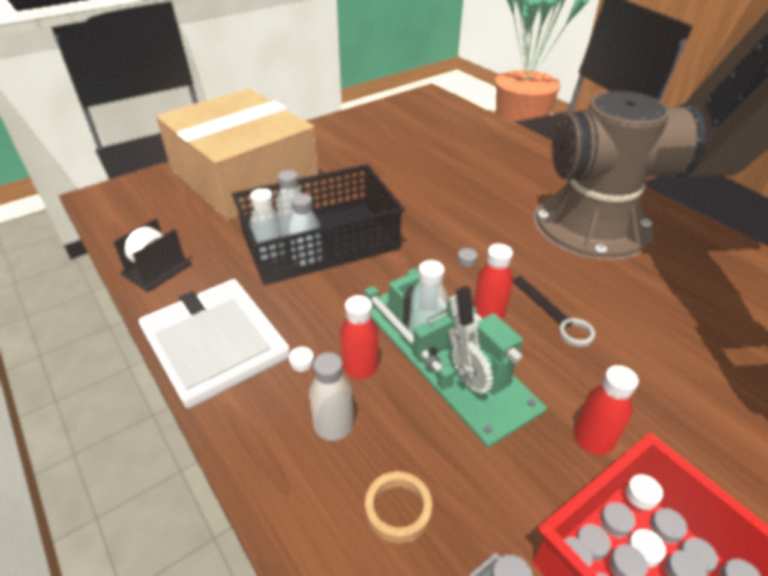

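View pics/top0.png

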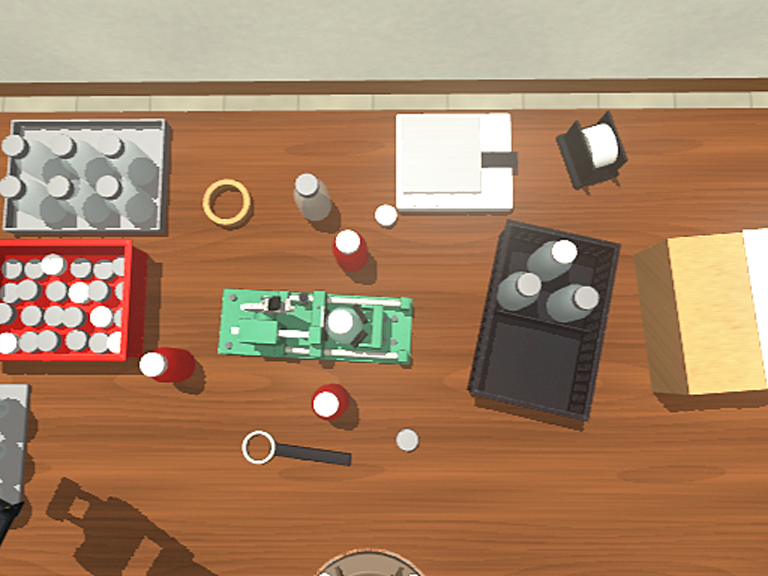

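View pics/wrist0.png

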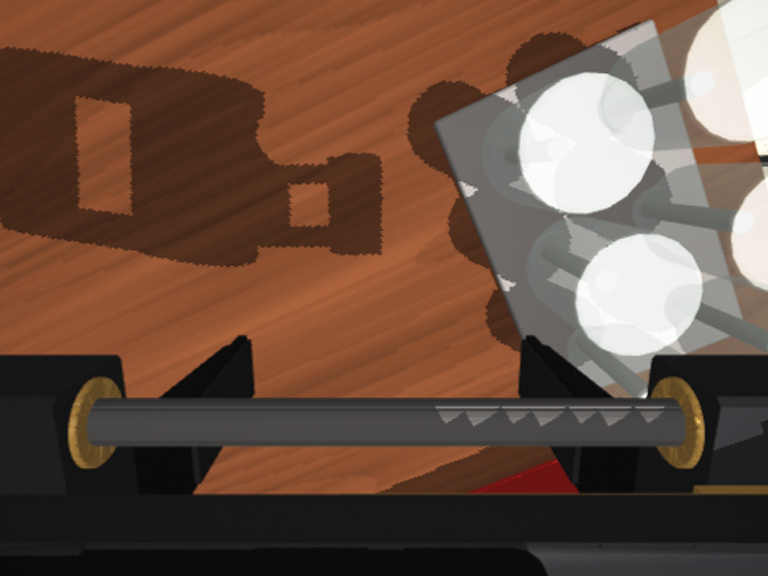

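The scene shows the green clamp at 1.5x pixels (455,350), with the white-capped bottle in it at (430,290) and the lever with its black grip at (463,310). The basket is at (318,220); its half nearest the robot is empty. The spare has a grey cap, at (330,395). Three red look-alikes stand at (360,340), (495,280) and (605,410), and another bottle rack and a red crate are not needed. The bottle meant is the clear one with the white cap between the jaws, top view (340,321). I'll confirm that in an enlarged crop.

```bash
python3 - <<'E'
from h import *
import pickle
c=pickle.load(open("top0.pkl","rb")); save(c,"pics/topc.png",(140,180,285,250),5)
c=pickle.load(open("scene0.pkl","rb")); save(c,"pics/scenec.png",(235,160,370,300),4)
c=pickle.load(open("top0.pkl","rb")); save(c,"pics/topb.png",(300,140,420,290),4)
E
```

```text
(no output)
```

View pics/topc.png

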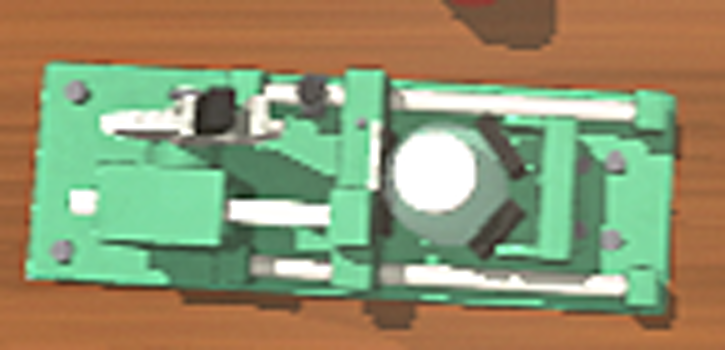

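View pics/scenec.png

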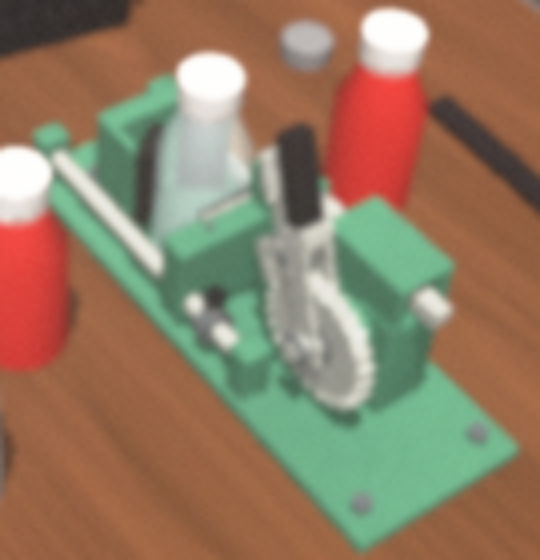

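View pics/topb.png

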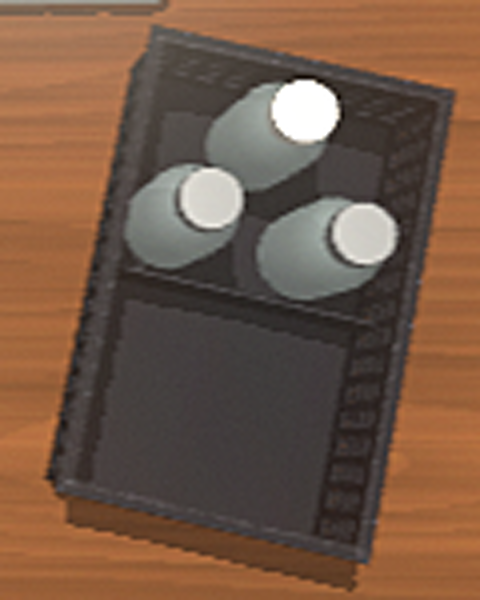

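The crops confirm it: the clear bottle with the white cap sits between jaw and V (top crop (435,170)). The lever's black bar top is at top crop (213,105) and scene crop (297,135). Next, measuring.

```bash
cat > m.py <<'E'
from h import *
import pickle
T=pickle.load(open("top0.pkl","rb")); S=pickle.load(open("scene0.pkl","rb"))
def tri(a,b):
    (o1,d1),(o2,d2)=ray(T,*a),ray(S,*b)
    A=np.stack([d1,-d2],1); k=np.linalg.lstsq(A,o2-o1,rcond=None)[0]
    p,q=o1+d1*k[0],o2+d2*k[1]; return (p+q)/2,np.linalg.norm(p-q)
tc=lambda x,y:(140+x/5,180+y/5)
sc=lambda x,y:(235+x/4,160+y/4)
E
python3 - <<'E'
from m import *
np.set_printoptions(precision=1,suppress=True)
print("plate",[plane(T,*tc(*p),12)[:2] for p in [(47,64),(27,278),(675,97),(668,315)]])
print("plate S",[plane(S,*sc(*p),12)[:2] for p in [(362,548),(517,447)]])
# white cap blobs
for n,c in (("T",T),("S",S)):
    im=c["img"].astype(int); m=((im.min(2)>225)).astype(np.uint8)
    k,l,s,ce=cv2.connectedComponentsWithStats(m)
    print(n,[(s[i],ce[i].round(1)) for i in range(1,k) if 60<s[i][4]<2500])
print("lever top",tri(tc(213,105),sc(297,132)))
# dark masks of bar
for n,c,box in (("T",T,(170,190,200,215)),("S",S,(300,188,320,218))):
    x0,y0,x1,y1=box; im=c["img"][y0:y1,x0:x1].astype(int); m=(im.max(2)<80).astype(np.uint8)
    k,l,s,ce=cv2.connectedComponentsWithStats(m)
    print(n,[(s[i],ce[i]+[x0,y0]) for i in range(1,k) if s[i][4]>10])
tb=lambda x,y:(300+x/4,140+y/4)
print("basket",[plane(T,*tb(*p),105)[:2] for p in [(152,30),(453,92),(368,560),(57,490)]])
for t in (0.7,.76,.82):
  pass
E
```

```text
plate [array([596.4, 275.6]), array([475.3, 282.6]), array([578.4, -81.1]), array([456.3, -76.7])]
plate S [array([601.1, 279.8]), array([480. , 284.6])]
T [(array([388,  83,  24,  26, 397], dtype=int32), array([400.7,  94.5])), (array([250, 137,  15,  13, 147], dtype=int32), array([256.8, 142.9])), (array([224, 153,  16,  15, 186], dtype=int32), array([231.3, 160.4])), (array([495, 152,  17, 106, 932], dtype=int32), array([505.8, 188.4])), (array([368, 160,  16,  15, 193], dtype=int32), array([375.7, 167.2])), (array([ 27, 172,  15,  11, 136], dtype=int32), array([ 34. , 176.6])), (array([ 46, 188,  13,  14, 147], dtype=int32), array([ 52.1, 194.6])), (array([160, 199,  19,   8,  61], dtype=int32), array([169. , 203.6])), (array([221, 198,  46,   6, 123], dtype=int32), array([243.2, 200.4])), (array([ 60, 204,  14,  14, 155], dtype=int32), array([ 66.6, 210.7])), (array([219, 207,  16,  15, 197], dtype=int32), array([226.4, 213.9])), (array([ 69, 221,  11,  14, 105], dtype=int32), array([ 75.5, 227.7])), (array([186, 220,  20,   5,  86], dtype=int32), array([195.4, 222. ])), (array(
[... 992 characters left out ...]
7.2, 179.3])), (array([231, 197,  16,  14, 169], dtype=int32), array([238.4, 203.5])), (array([193, 232,  15,  13, 151], dtype=int32), array([200. , 237.7])), (array([405, 244,  20,  17, 253], dtype=int32), array([414.4, 251.9])), (array([420, 317,  21,  20, 302], dtype=int32), array([430.3, 326.4])), (array([421, 353,  22,  23, 335], dtype=int32), array([432.2, 363.4]))]
lever top (array([553.4, 146.9, 200. ]), np.float64(0.6827942130216409))
T [(array([ 9,  8,  8,  9, 65], dtype=int32), array([182.5, 202.1]))]
S [(array([  5,   4,   9,  24, 168], dtype=int32), array([309.5, 203.4]))]
basket [array([ 706. , -243.4]), array([ 664.5, -438.3]), array([ 364.3, -371. ]), array([ 406.8, -176.2])]
```

```bash
python3 - <<'E'
from m import *
save(T,"pics/barT.png",(165,190,210,215),16); save(S,"pics/barS.png",(290,185,335,265),7)
E
```

```text
(no output)
```

View pics/barT.png

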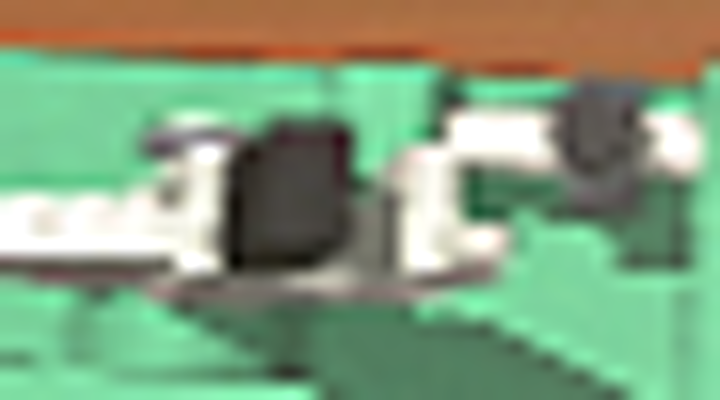

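View pics/barS.png

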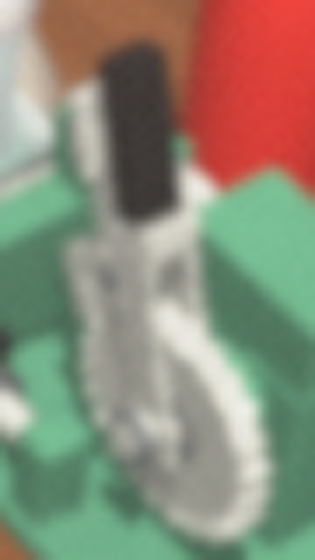

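```bash
cat >> h.py <<'E'
np.set_printoptions(precision=3,suppress=True)
F=np.array([-.053,-.9986,0]); F/=np.linalg.norm(F); UP=np.array([0,0,1.])
def leverR(a): # a=lean forward of vertical
    z=-(np.sin(a)*F+np.cos(a)*UP); y=-(np.cos(a)*F-np.sin(a)*UP); return np.stack([np.cross(y,z),y,z],1)
def downR(yaw): return Ro.from_euler('xyz',[np.pi,0,yaw]).as_matrix()
def rows(p,R,grasp=True):
    """row units from measured pose to place grasp point at p with orientation R"""
    s=env.state(); Rc=Ro.from_euler('xyz',s["tcp_rot"]).as_matrix(); pc=s["eef_pos"]
    tp=np.array(p)-(R[:,2]*171 if grasp else 0)
    d=Rc.T@(tp-pc)/150; r=Ro.from_matrix(Rc.T@R).as_rotvec()/(np.pi/4)
    print("t",round(s["t"],2),"shift",d,"rot",r,"tcp target",tp); return d,r
def st():
    s=env.state(); R=Ro.from_euler('xyz',s["tcp_rot"]).as_matrix(); f=np.array(s["ft_force"])
    print("t",round(s["t"],2),"tcp",s["eef_pos"],"grasp",s["eef_pos"]+171*R[:,2],"lean",np.arctan2(-R[:,2]@F,-R[:,2]@UP),"F fwd",round(f@F,2),"ft",f,"tool",R.T@f,"open",round(s["opening"],4),"q",s["joints"])
E
python3 - <<'E'
from m import *
for v in [(226.4,213.9)]: print("cap T z158",plane(T,*v,158))
# scene cap blob is (287.2,179.3) (top+side): mid-side
print("cap S z 155",plane(S,287.2,179.3,156), tri((226.4,213.9),(287.2,179.3)))
top=np.array([553.3,146.9,200]); a=.31
g=top-32*(np.sin(a)*F+np.cos(a)*UP)+8*(np.cos(a)*F-np.sin(a)*UP)
sh=top-137*(np.sin(a)*F+np.cos(a)*UP)
print("grip",g,"shaft",sh, "shaft proj T,S",proj(T,[sh]),proj(S,[sh]))
# predicted bar top-face corners in both
for c,n in((T,"T"),(S,"S")):
    Y=np.array([-F[1],F[0],0]); fp=np.cos(a)*F-np.sin(a)*UP
    print(n,proj(c,[top+i*10*Y+j*7*fp for i in(-1,1) for j in (-1,1)]).tolist())
rows(g+[0,0,0]+ (np.sin(a)*F+np.cos(a)*UP)*90,leverR(a))
E
```

```text
cap T z158 [525.89  45.26 158.  ]
cap S z 155 [526.676  45.446 156.   ] (array([526.227,  45.281, 155.64 ]), np.float64(0.4315415398181978))
grip [553.414 149.04  167.085] shaft [555.515 188.634  69.53 ] shaft proj T,S [[175.651 205.254]] [[315.16  244.884]]
T [[179.43764219607, 204.87680659302092], [185.31431862319903, 205.36024709600574], [180.09944515270257, 196.5299348837286], [185.95829464864457, 197.0439655637159]]
S [[315.171674958136, 192.31984020584662], [310.9504444858676, 190.3163577517748], [307.90143374784543, 195.76581981034093], [303.74138327207925, 193.69279736654516]]
t 0.15 shift [-3.139 -2.226 -0.074] rot [-0.391  0.074 -0.473] tcp target [549.194  69.532 415.644]
```

```bash
python3 -m pendant '[{"x":-0.33,"y":-0.23,"z":-0.1,"jaw":0.6},{"x":-0.66,"y":-0.46,"z":-0.1,"jaw":0.6},{"x":-1,"y":-0.7,"z":-0.1,"jaw":0.6}]'; python3 -m pendant '[{"x":-0.33,"y":-0.23,"jaw":0.6},{"x":-0.66,"y":-0.46,"jaw":0.6},{"x":-1,"y":-0.7,"jaw":0.6}]'; python3 -m pendant '[{"x":-0.33,"y":-0.23,"jaw":0.6},{"x":-0.66,"y":-0.46,"jaw":0.6},{"x":-1,"y":-0.7,"jaw":0.6},{"x":-1,"y":-0.7,"jaw":0.6}]'
cat > l.py <<'E'
from h import *
TOP=np.array([553.3,146.9,200]); A=.31
def axis(a): return np.sin(a)*F+np.cos(a)*UP
SH=TOP-137*axis(A)
def grip(a,out=105,fw=8): return SH+out*axis(a)+fw*(np.cos(a)*F-np.sin(a)*UP)
E
python3 -c "
from l import *
st(); rows(grip(A,185),leverR(A))"
```

```text
t 0.15 tcp [259.271 568.672 404.304] grasp [259.2   568.55  233.304] lean -0.0007332361195083386 F fwd -0.01 ft [0.078 0.002 0.678] tool [-0.07   0.034 -0.678] open 1.0032 q [ 1.037  0.491  1.559 -0.     1.092 -0.106]
t 0.15 shift [-3.132 -2.207 -0.011] rot [-0.391  0.074 -0.473] tcp target [549.355  72.578 406.121]invalid input
invalid input
invalid input
```

```bash
python3 -m pendant '[{"x":-0.33,"y":-0.23,"z":-0.1,"rx":0,"ry":0,"rz":0,"jaw":0.6},{"x":-0.66,"y":-0.46,"z":-0.1,"rx":0,"ry":0,"rz":0,"jaw":0.6},{"x":-1,"y":-0.7,"z":-0.1,"rx":0,"ry":0,"rz":0,"jaw":0.6}]'; 
```

```text
t: 0.52
eef_pos: [352.7, 409.4, 419.7]
tcp_rot: [3.141, 0.0, 2.715]
ft_force: [1.0, -0.8, -0.1]
opening: 0.74
```

```bash
python3 -m pendant '[{"x":-0.33,"y":-0.23,"z":0,"rx":0,"ry":0,"rz":0,"jaw":0.6},{"x":-0.66,"y":-0.46,"z":0,"rx":0,"ry":0,"rz":0,"jaw":0.6},{"x":-1,"y":-0.7,"z":0,"rx":0,"ry":0,"rz":0,"jaw":0.6}]'; python3 -m pendant '[{"x":-0.33,"y":-0.23,"z":0,"rx":0,"ry":0,"rz":0,"jaw":0.6},{"x":-0.66,"y":-0.46,"z":0,"rx":0,"ry":0,"rz":0,"jaw":0.6},{"x":-1,"y":-0.7,"z":0,"rx":0,"ry":0,"rz":0,"jaw":0.6},{"x":-1,"y":-0.7,"z":0,"rx":0,"ry":0,"rz":0,"jaw":0.6}]'; python3 -c "
from l import *
st(); rows(grip(A,185),leverR(A))"
```

```text
t: 0.9
eef_pos: [445.8, 251.4, 419.8]
tcp_rot: [3.141, 0.0, 2.714]
ft_force: [1.1, 0.1, 0.2]
opening: 0.602
t: 1.4
eef_pos: [539.5, 92.1, 419.3]
tcp_rot: [-3.141, 0.0, 2.709]
ft_force: [-0.8, 0.7, -0.2]
opening: 0.6
t 1.4 tcp [539.534  92.125 419.281] grasp [539.516  92.078 248.281] lean -0.0002812608153446777 F fwd -0.62 ft [-0.814  0.661 -0.239] tool [1.017 0.259 0.239] open 0.5997 q [ 0.048  0.365  1.732 -0.     1.045 -1.09 ]
t 1.4 shift [-0.114 -0.091  0.088] rot [-0.39   0.075 -0.479] tcp target [549.355  72.578 406.121]
```

```bash
python3 -m pendant '[{"x":-0.03,"y":-0.02,"z":0,"rx":-0.1,"ry":0.02,"rz":-0.12,"jaw":0.6},{"x":-0.06,"y":-0.05,"z":0.03,"rx":-0.2,"ry":0.04,"rz":-0.24,"jaw":0.6},{"x":-0.09,"y":-0.07,"z":0.06,"rx":-0.3,"ry":0.06,"rz":-0.36,"jaw":0.6},{"x":-0.114,"y":-0.091,"z":0.088,"rx":-0.39,"ry":0.075,"rz":-0.479,"jaw":0.45},{"x":-0.114,"y":-0.091,"z":0.088,"rx":-0.39,"ry":0.075,"rz":-0.479,"jaw":0.45},{"x":-0.114,"y":-0.091,"z":0.088,"rx":-0.39,"ry":0.075,"rz":-0.479,"jaw":0.45}]'; python3 - <<'E'
from l import *
st(); rows(grip(A,105),leverR(A))
c=cam("wrist"); save(c,"pics/w1.png",s=1.5); print(proj(c,[grip(A,137,0),grip(A,105,23),grip(A,105)]))
c=cam("scene"); save(c,"pics/s1.png",(200,100,400,300),3)
E
```

```text
t: 2.15
eef_pos: [547.7, 76.4, 406.7]
tcp_rot: [2.833, -0.001, 3.092]
ft_force: [-0.8, 0.8, 0.3]
opening: 0.455
t 2.15 tcp [547.694  76.43  406.665] grasp [550.176 128.312 243.744] lean 0.30862324857015383 F fwd -0.8 ft [-0.822  0.847  0.334] tool [ 0.864  0.868 -0.073] open 0.455 q [-0.026  0.385  1.749  0.362  1.031 -1.738]
t 2.15 shift [-0.013 -0.024  0.529] rot [-0.002 -0.002  0.003] tcp target [550.649  96.948 329.934]
[[264.189 231.006]
 [230.837 215.935]
 [252.047 215.995]]
```

View pics/w1.png

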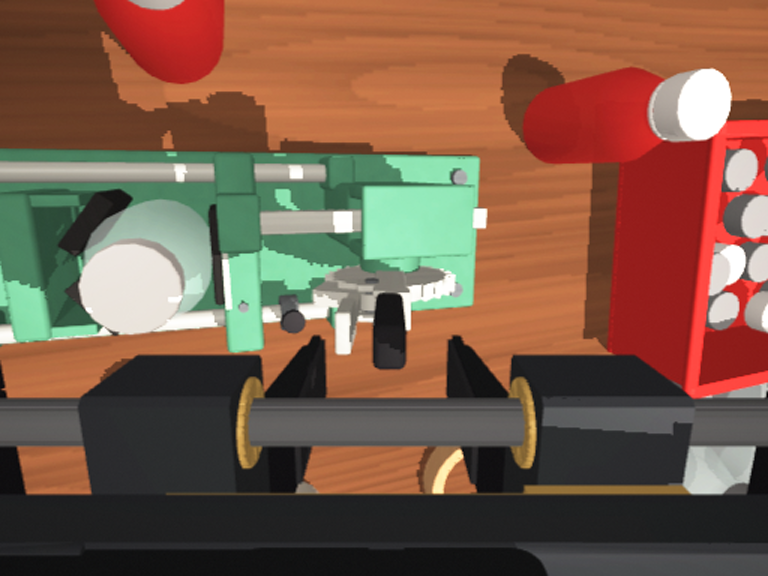

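View pics/s1.png

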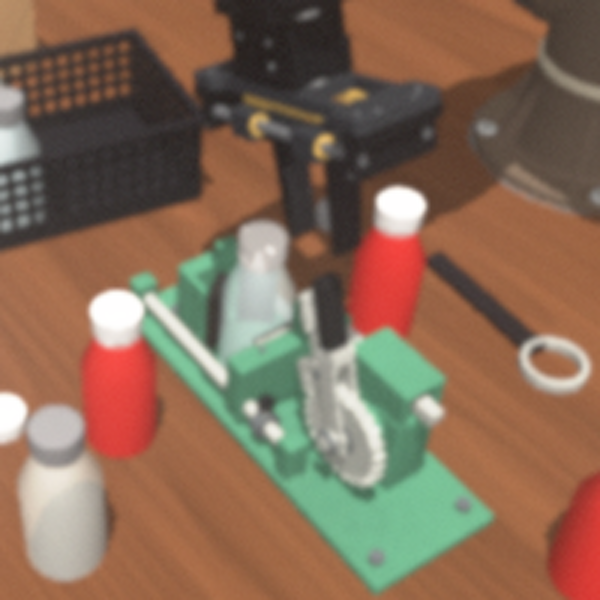

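```bash
python3 - <<'E'
from l import *
st()
c=cam("wrist"); save(c,"pics/w2.png",(200,180,320,260),6)
Y=np.array([-F[1],F[0],0])
for a in (.27,.31,.35):
  SHa=SH
  fp=np.cos(a)*F-np.sin(a)*UP
  t=grip(a,137,0)
  print(a,((proj(c,[t+i*10*Y+j*7*fp for i in(-1,1) for j in (-1,1)])-[200,180]+.5)*6).round().tolist())
  t=grip(a,118,19.5)
  print(' tail',((proj(c,[t+i*10*Y+j*3.5*fp for i in(-1,1) for j in (-1,1)])-[200,180]+.5)*6).round().tolist())
E
```

```text
t 2.25 tcp [547.732  76.381 406.771] grasp [550.259 128.347 243.878] lean 0.3091500381326067 F fwd -0.1 ft [0.498 0.074 0.85 ] tool [-0.494  0.352 -0.779] open 0.4514 q [-0.026  0.385  1.749  0.363  1.031 -1.739]
0.27 [[511.0, 213.0], [373.0, 215.0], [506.0, 398.0], [372.0, 400.0]]
 tail [[283.0, 166.0], [219.0, 166.0], [284.0, 337.0], [221.0, 338.0]]
0.31 [[457.0, 214.0], [319.0, 214.0], [454.0, 399.0], [319.0, 399.0]]
 tail [[240.0, 164.0], [177.0, 164.0], [242.0, 335.0], [180.0, 335.0]]
0.35 [[403.0, 215.0], [265.0, 213.0], [401.0, 400.0], [267.0, 397.0]]
 tail [[198.0, 163.0], [135.0, 162.0], [201.0, 333.0], [139.0, 332.0]]
```

View pics/w2.png

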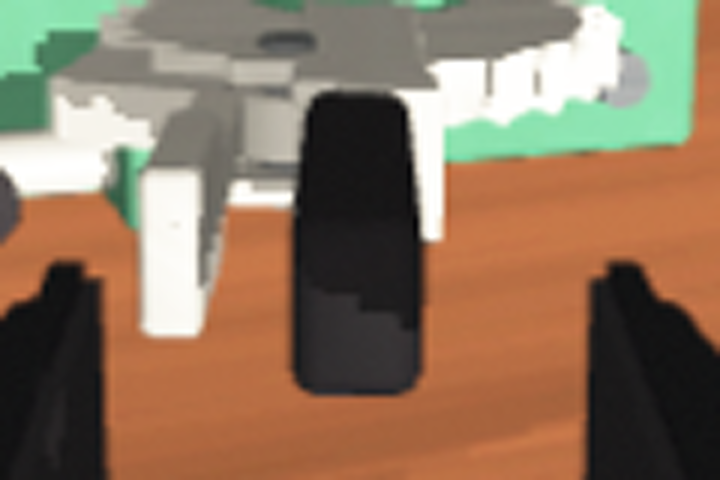

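The wrist crop shows the bar top at x 293–423 and the tail at 142–205, both about 3.3 mm further forward than predicted. The x position matches. I take the closer camera's value and shift forward by 3 mm.

```bash
sed -i 's/^TOP=.*/TOP=np.array([553.3,143.9,200]); A=.31/' l.py; python3 -c "
from l import *
rows(grip(A,145),leverR(A));rows(grip(A,105),leverR(A))"
```

```text
t 2.3 shift [-0.013 -0.043  0.257] rot [-0.001 -0.002  0.005] tcp target [550.002  81.763 368.027]
t 2.3 shift [-0.013 -0.043  0.524] rot [-0.001 -0.002  0.005] tcp target [550.649  93.948 329.934]
```

```bash
python3 -m pendant '[{"x":-0.013,"y":-0.043,"z":0,"rx":0,"ry":0,"rz":0,"jaw":0.45},{"x":-0.013,"y":-0.043,"z":0.1,"rx":0,"ry":0,"rz":0,"jaw":0.45},{"x":-0.013,"y":-0.043,"z":0.2,"rx":0,"ry":0,"rz":0,"jaw":0.45},{"x":-0.013,"y":-0.043,"z":0.2,"rx":0,"ry":0,"rz":0,"jaw":0.45}]'; python3 - <<'E'
from l import *
st()
c=cam("wrist"); save(c,"pics/w3.png",(170,180,330,290),5)
Y=np.array([-F[1],F[0],0])
a=A;fp=np.cos(a)*F-np.sin(a)*UP
t=grip(a,137,0)
print(a,((proj(c,[t+i*10*Y+j*7*fp for i in(-1,1) for j in (-1,1)])-[170,180]+.5)*5).round().tolist())
t=grip(a,118,19.5)
print(' tail',((proj(c,[t+i*10*Y+j*3.5*fp for i in(-1,1) for j in (-1,1)])-[170,180]+.5)*5).round().tolist())
E
```

```text
t: 2.8
eef_pos: [549.9, 79.2, 374.4]
tcp_rot: [2.832, -0.003, 3.093]
ft_force: [1.1, 0.6, -0.0]
opening: 0.451
t 2.8 tcp [549.89   79.194 374.372] grasp [551.92  131.328 211.526] lean 0.31002282047602575 F fwd -0.63 ft [ 1.075  0.573 -0.02 ] tool [-1.047  0.589  0.206] open 0.4508 q [-0.021  0.426  1.781  0.38   0.964 -1.767]
0.31 [[587.0, 257.0], [451.0, 257.0], [583.0, 437.0], [450.0, 437.0]]
 tail [[371.0, 202.0], [309.0, 202.0], [372.0, 366.0], [312.0, 366.0]]
```

View pics/w3.png

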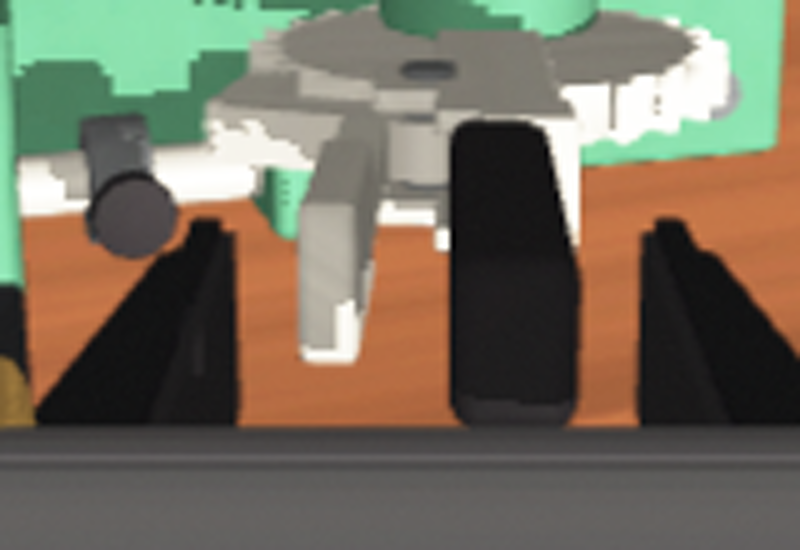

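Fingers (237 and 640) straddle tail and bar (300 to 578) evenly, so I can descend straight.

```bash
python3 -c "
from l import *
rows(grip(A,105),leverR(A))"; python3 -m pendant '[{"x":-0.005,"y":0,"z":0.1,"rx":0,"ry":0,"rz":0,"jaw":0.42},{"x":-0.005,"y":0,"z":0.2,"rx":0,"ry":0,"rz":0,"jaw":0.42},{"x":-0.005,"y":0,"z":0.3,"rx":0,"ry":0,"rz":0,"jaw":0.42},{"x":-0.005,"y":0,"z":0.3,"rx":0,"ry":0,"rz":0,"jaw":0.42},{"x":-0.005,"y":0,"z":0.3,"rx":0,"ry":0,"rz":0,"jaw":0.42}]'; python3 - <<'E'
from l import *
st()
c=cam("wrist"); save(c,"pics/w4.png",(150,160,330,290),4)
rows(grip(A,105),leverR(A))
E
```

```text
t 2.85 shift [0.    0.003 0.318] rot [ 0.    -0.004  0.005] tcp target [550.649  93.948 329.934]
t: 3.48
eef_pos: [551.6, 92.5, 333.2]
tcp_rot: [2.831, 0.0, 3.093]
ft_force: [-0.7, -0.7, 0.9]
opening: 0.417
t 3.48 tcp [551.561  92.5   333.229] grasp [554.092 144.63  170.389] lean 0.31016053147283923 F fwd 0.75 ft [-0.705 -0.714  0.898] tool [ 0.67  -0.437 -1.083] open 0.417 q [ 0.003  0.482  1.816  0.41   0.87  -1.79 ]
t 3.52 shift [0.007 0.002 0.025] rot [ 0.    -0.001  0.006] tcp target [550.649  93.948 329.934]
```

View pics/w4.png

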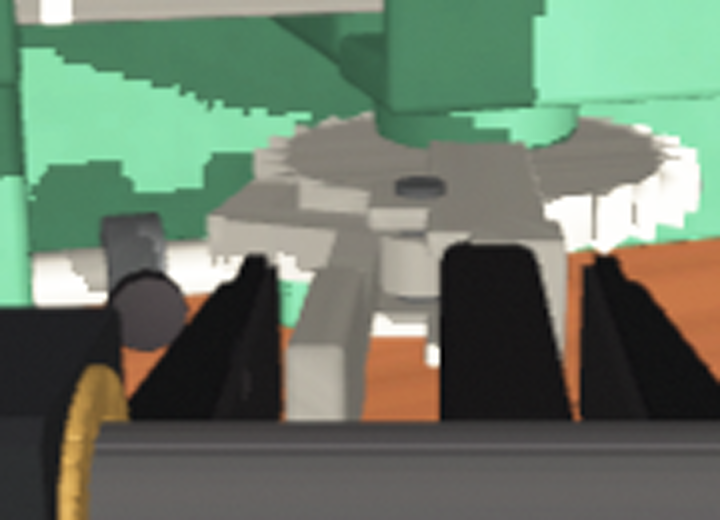

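```bash
python3 -m pendant '[{"x":0,"y":0,"z":0.02,"rx":0,"ry":0,"rz":0,"jaw":0.38},{"x":0,"y":0,"z":0.02,"rx":0,"ry":0,"rz":0,"jaw":0.38},{"x":0,"y":-0.01,"z":0.02,"rx":0,"ry":0,"rz":0,"jaw":0.38},{"x":0,"y":-0.01,"z":0.02,"rx":0,"ry":0,"rz":0,"jaw":0.38}]';python3 -c "
from l import *
st()"; python3 -m pendant '[{"x":0,"y":-0.005,"z":0,"rx":0,"ry":0,"rz":0,"jaw":0.38},{"x":0,"y":-0.01,"z":0,"rx":0,"ry":0,"rz":0,"jaw":0.38}]';python3 -c "
from l import *
st()"
```

```text
t: 4.03
eef_pos: [551.4, 91.8, 329.9]
tcp_rot: [2.831, 0.0, 3.093]
ft_force: [0.1, -0.5, 0.3]
opening: 0.383
t 4.03 tcp [551.396  91.837 329.875] grasp [553.935 143.959 167.032] lean 0.31011211257464816 F fwd 0.47 ft [ 0.146 -0.479  0.315] tool [-0.17  -0.353 -0.443] open 0.3826 q [ 0.002  0.487  1.819  0.413  0.863 -1.795]
t: 4.28
eef_pos: [551.3, 90.6, 329.4]
tcp_rot: [2.831, -0.0, 3.093]
ft_force: [-0.1, 3.8, 0.6]
opening: 0.381
t 4.28 tcp [551.341  90.551 329.424] grasp [553.875 142.722 166.596] lean 0.31040841647229106 F fwd -3.83 ft [-0.051  3.839  0.573] tool [0.238 3.824 0.625] open 0.3806 q [-0.001  0.487  1.82   0.413  0.863 -1.798]
```

```bash
python3 -m pendant '[{"x":0,"y":-0.018,"z":0.001,"rx":-0.013,"ry":0,"rz":0,"jaw":0.38},{"x":0,"y":-0.018,"z":0.001,"rx":-0.013,"ry":0,"rz":0,"jaw":0.38}]';python3 -c "
from l import *
st()"; python3 -m pendant '[{"x":0,"y":-0.018,"z":0.001,"rx":-0.013,"ry":0,"rz":0,"jaw":0.38},{"x":0,"y":-0.018,"z":0.001,"rx":-0.013,"ry":0,"rz":0,"jaw":0.38}]';python3 -c "
from l import *
st()"
```

```text
t: 4.53
eef_pos: [551.2, 88.1, 328.5]
tcp_rot: [2.82, -0.0, 3.093]
ft_force: [0.8, 5.3, 0.9]
opening: 0.38
t 4.53 tcp [551.23   88.114 328.478] grasp [553.843 142.073 166.235] lean 0.3214214639315542 F fwd -5.3 ft [0.751 5.271 0.91 ] tool [-0.493  5.318  0.812] open 0.3802 q [-0.007  0.488  1.823  0.428  0.864 -1.814]
t: 4.78
eef_pos: [551.1, 85.7, 327.5]
tcp_rot: [2.81, -0.0, 3.093]
ft_force: [0.8, 6.5, 1.8]
opening: 0.379
t 4.78 tcp [551.094  85.744 327.532] grasp [553.781 141.369 165.854] lean 0.3317183420762138 F fwd -6.5 ft [0.798 6.471 1.834] tool [-0.482  6.745  0.384] open 0.3794 q [-0.012  0.489  1.825  0.442  0.865 -1.83 ]
```

```bash
python3 -m pendant '[{"x":0,"y":-0.018,"z":0.001,"rx":-0.013,"ry":0,"rz":0,"jaw":0.38},{"x":0,"y":-0.018,"z":0.001,"rx":-0.013,"ry":0,"rz":0,"jaw":0.38}]';python3 -c "
from l import *
st()"; python3 -m pendant '[{"x":0,"y":-0.018,"z":0.001,"rx":-0.013,"ry":0,"rz":0,"jaw":0.38},{"x":0,"y":-0.018,"z":0.001,"rx":-0.013,"ry":0,"rz":0,"jaw":0.38}]';python3 - <<'E'
from l import *
st()
c=cam("wrist"); save(c,"pics/w5.png",(150,160,330,290),4)
E
```

```text
t: 5.03
eef_pos: [551.0, 83.4, 326.6]
tcp_rot: [2.799, -0.0, 3.093]
ft_force: [1.2, 8.6, 2.3]
opening: 0.381
t 5.03 tcp [550.979  83.406 326.584] grasp [553.75  140.734 165.504] lean 0.34228715658984477 F fwd -8.65 ft [1.152 8.601 2.294] tool [-0.731  8.915  0.741] open 0.3814 q [-0.018  0.49   1.828  0.456  0.867 -1.846]
t: 5.28
eef_pos: [550.9, 81.1, 325.6]
tcp_rot: [2.789, -0.0, 3.093]
ft_force: [0.9, 9.3, 2.6]
opening: 0.384
t 5.28 tcp [550.869  81.084 325.592] grasp [553.721 140.101 165.124] lean 0.352802353431207 F fwd -9.35 ft [0.868 9.314 2.601] tool [-0.415  9.669  0.788] open 0.3839 q [-0.024  0.491  1.83   0.47   0.868 -1.861]
```

View pics/w5.png

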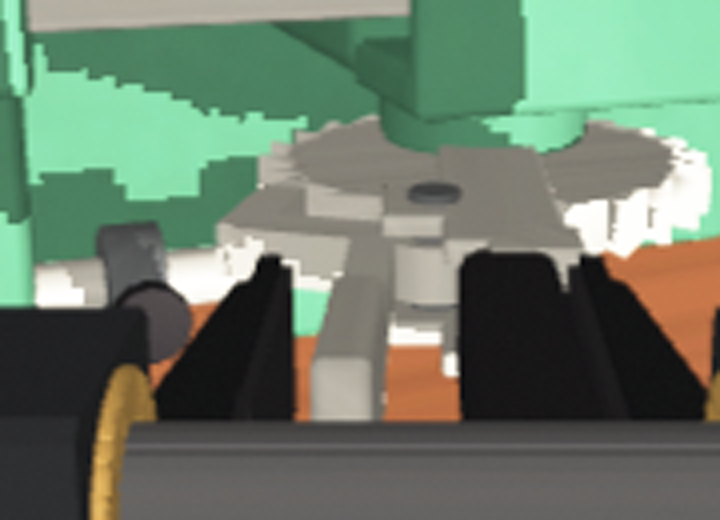

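```bash
python3 -m pendant '[{"x":0,"y":-0.018,"z":0.001,"rx":-0.013,"ry":0,"rz":0,"jaw":0.38},{"x":0,"y":-0.036,"z":0.001,"rx":-0.026,"ry":0,"rz":0,"jaw":0.38}]';python3 -c "
from l import *
st()"; python3 -m pendant '[{"x":0,"y":-0.018,"z":0.001,"rx":-0.013,"ry":0,"rz":0,"jaw":0.38},{"x":0,"y":-0.036,"z":0.001,"rx":-0.026,"ry":0,"rz":0,"jaw":0.38},{"x":0,"y":-0.036,"z":0.001,"rx":-0.026,"ry":0,"rz":0,"jaw":0.38}]';python3 - <<'E'
from l import *
st()
c=cam("wrist"); save(c,"pics/w6.png",(150,160,330,290),4)
E
```

```text
t: 5.58
eef_pos: [550.6, 76.3, 323.6]
tcp_rot: [2.768, -0.0, 3.093]
ft_force: [1.5, 13.4, 0.1]
opening: 0.379
t 5.58 tcp [550.615  76.315 323.579] grasp [553.624 138.654 164.376] lean 0.37360587656283456 F fwd -13.44 ft [ 1.53  13.379  0.06 ] tool [-0.881 12.532  4.848] open 0.3794 q [-0.035  0.494  1.834  0.497  0.872 -1.892]
t: 5.95
eef_pos: [550.4, 71.2, 321.3]
tcp_rot: [2.748, -0.0, 3.093]
ft_force: [1.1, 13.0, 0.1]
opening: 0.381
t 5.95 tcp [550.392  71.246 321.305] grasp [553.498 136.792 163.396] lean 0.3938346163196744 F fwd -13.02 ft [ 1.144 12.973  0.126] tool [-0.513 12.065  4.877] open 0.3815 q [-0.047  0.497  1.839  0.523  0.877 -1.923]
```

View pics/w6.png

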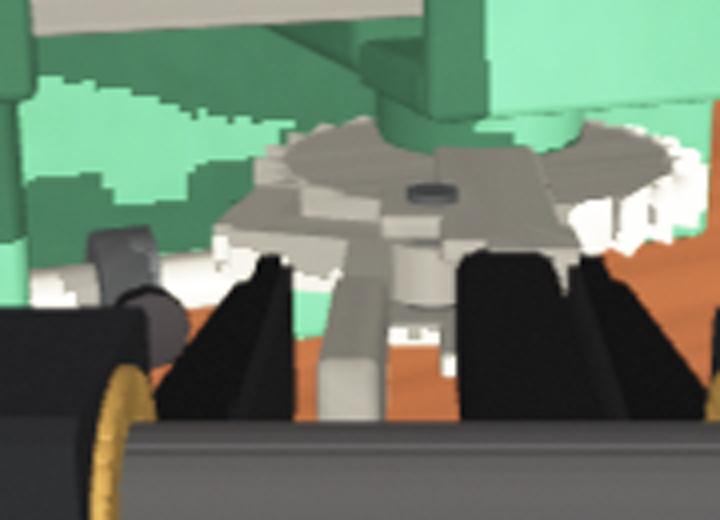

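```bash
python3 -m pendant '[{"x":0,"y":-0.018,"z":0.001,"rx":-0.013,"ry":0,"rz":0,"jaw":0.38},{"x":0,"y":-0.036,"z":0.001,"rx":-0.026,"ry":0,"rz":0,"jaw":0.38},{"x":0,"y":-0.036,"z":0.001,"rx":-0.026,"ry":0,"rz":0,"jaw":0.38}]';python3 -c "
from l import *
st()"; python3 -m pendant '[{"x":0,"y":0.006,"z":0,"rx":0,"ry":0,"rz":0,"jaw":0.36},{"x":0,"y":0.012,"z":0,"rx":0,"ry":0,"rz":0,"jaw":0.34},{"x":0,"y":0.018,"z":0,"rx":0,"ry":0,"rz":0,"jaw":0.32},{"x":0,"y":0.018,"z":0,"rx":0,"ry":0,"rz":0,"jaw":0.32}]';python3 - <<'E'
from l import *
st()
c=cam("wrist"); save(c,"pics/w7.png",(150,160,330,290),4)
E
```

```text
t: 6.38
eef_pos: [550.1, 66.4, 319.0]
tcp_rot: [2.727, -0.001, 3.093]
ft_force: [3.0, 13.5, -0.9]
opening: 0.378
t 6.38 tcp [550.141  66.436 319.031] grasp [553.378 135.212 162.505] lean 0.41439903094152925 F fwd -13.64 ft [ 2.978 13.504 -0.949] tool [-2.32  12.097  6.356] open 0.3776 q [-0.059  0.5    1.843  0.549  0.882 -1.953]
t: 6.88
eef_pos: [550.3, 69.0, 320.2]
tcp_rot: [2.727, -0.0, 3.093]
ft_force: [2.6, 14.4, -0.8]
opening: 0.319
t 6.88 tcp [550.279  69.02  320.199] grasp [553.536 137.752 163.654] lean 0.41412069715846017 F fwd -14.55 ft [ 2.558 14.437 -0.806] tool [-1.858 12.99   6.589] open 0.3188 q [-0.054  0.499  1.841  0.548  0.883 -1.947]
```

View pics/w7.png

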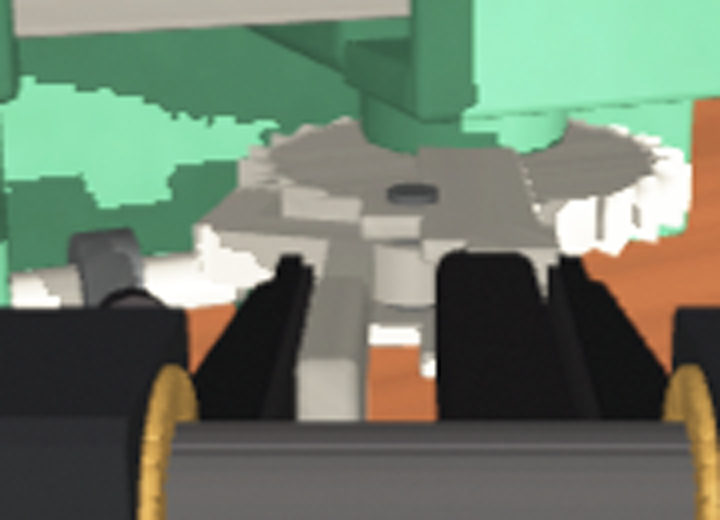

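```bash
python3 -m pendant '[{"x":0,"y":0.003,"z":0,"rx":0,"ry":0,"rz":0,"jaw":0.31},{"x":0,"y":0.003,"z":0,"rx":0,"ry":0,"rz":0,"jaw":0.31}]';python3 -c "
from l import *
st()"; python3 -m pendant '[{"x":0,"y":0.003,"z":0,"rx":0,"ry":0,"rz":0,"jaw":0.30},{"x":0,"y":0.003,"z":0,"rx":0,"ry":0,"rz":0,"jaw":0.30}]';python3 - <<'E'
from l import *
st()
E
```

```text
t: 7.18
eef_pos: [550.3, 69.2, 320.3]
tcp_rot: [2.728, -0.0, 3.093]
ft_force: [2.4, 10.5, -1.1]
opening: 0.312
t 7.17 tcp [550.318  69.201 320.308] grasp [553.591 137.825 163.716] lean 0.41343686521800405 F fwd -10.57 ft [ 2.412 10.458 -1.144] tool [-1.906  9.213  5.29 ] open 0.3122 q [-0.054  0.499  1.841  0.547  0.883 -1.946]
t: 7.42
eef_pos: [550.3, 69.6, 320.5]
tcp_rot: [2.728, -0.0, 3.093]
ft_force: [2.3, 10.3, -0.4]
opening: 0.303
t 7.42 tcp [550.317  69.552 320.486] grasp [553.591 138.165 163.889] lean 0.41337097737476347 F fwd -10.4 ft [ 2.341 10.29  -0.393] tool [-1.842  9.358  4.534] open 0.3031 q [-0.053  0.499  1.841  0.547  0.883 -1.945]
```

```bash
python3 -m pendant '[{"x":0,"y":-0.018,"z":0,"rx":-0.013,"ry":0,"rz":0,"jaw":0.30},{"x":0,"y":-0.036,"z":0,"rx":-0.026,"ry":0,"rz":0,"jaw":0.30},{"x":0,"y":-0.036,"z":0,"rx":-0.026,"ry":0,"rz":0,"jaw":0.30}]';python3 - <<'E'
from l import *
st()
E
python3 -m pendant '[{"x":0,"y":0.0015,"z":0,"rx":0,"ry":0,"rz":0,"jaw":0.29},{"x":0,"y":0.003,"z":0,"rx":0,"ry":0,"rz":0,"jaw":0.28},{"x":0,"y":0.003,"z":0,"rx":0,"ry":0,"rz":0,"jaw":0.28}]';python3 - <<'E'
from l import *
st()
c=cam("wrist"); save(c,"pics/w8.png",(150,160,330,290),4)
E
```

```text
t: 7.8
eef_pos: [550.1, 64.6, 318.1]
tcp_rot: [2.708, -0.001, 3.093]
ft_force: [2.0, 12.2, -2.1]
opening: 0.304
t 7.8 tcp [550.077  64.556 318.078] grasp [553.459 136.384 162.932] lean 0.4340014736265727 F fwd -12.24 ft [ 1.973 12.156 -2.053] tool [-1.384 10.24   7.007] open 0.3042 q [-0.065  0.502  1.845  0.572  0.889 -1.975]
t: 8.18
eef_pos: [550.1, 65.1, 318.4]
tcp_rot: [2.708, -0.0, 3.093]
ft_force: [3.3, 11.9, -2.0]
opening: 0.281
t 8.18 tcp [550.108  65.124 318.37 ] grasp [553.505 136.913 163.207] lean 0.4337623097524029 F fwd -12.01 ft [ 3.251 11.85  -2.001] tool [-2.678 10.041  6.856] open 0.2811 q [-0.064  0.502  1.845  0.572  0.889 -1.974]
```

View pics/w8.png

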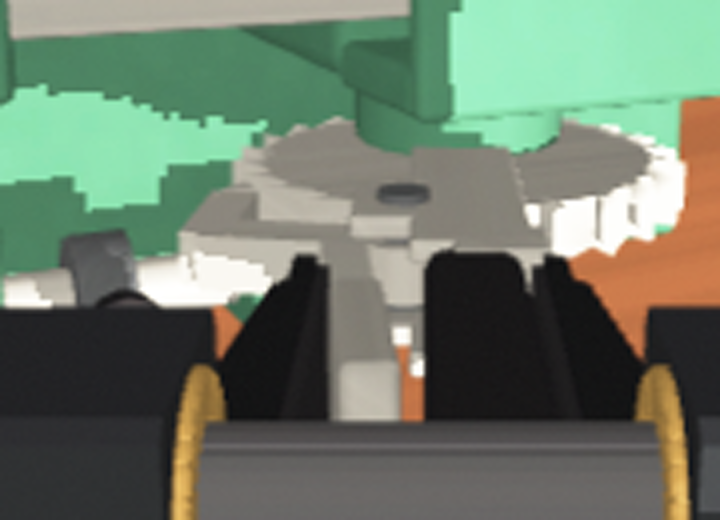

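```bash
python3 -m pendant '[{"x":0,"y":0.003,"z":0,"rx":0,"ry":0,"rz":0,"jaw":0.26},{"x":0,"y":0.006,"z":0,"rx":0,"ry":0,"rz":0,"jaw":0.24},{"x":0,"y":0.009,"z":0,"rx":0,"ry":0,"rz":0,"jaw":0.22},{"x":0,"y":0.009,"z":0,"rx":0,"ry":0,"rz":0,"jaw":0.22},{"x":0,"y":0.009,"z":0,"rx":0,"ry":0,"rz":0,"jaw":0.22}]';python3 - <<'E'
from l import *
st()
c=cam("wrist"); save(c,"pics/w9.png",(150,160,330,290),4)
c=cam("scene"); save(c,"pics/s9.png",(220,110,380,270),4)
E
```

```text
t: 8.85
eef_pos: [550.1, 65.8, 318.7]
tcp_rot: [2.709, -0.0, 3.093]
ft_force: [1.3, 6.7, -3.4]
opening: 0.261
t 8.85 tcp [550.115  65.785 318.703] grasp [553.526 137.317 163.421] lean 0.43210729920239743 F fwd -6.8 ft [ 1.277  6.743 -3.36 ] tool [-0.952  4.765  5.898] open 0.261 q [-0.063  0.501  1.845  0.57   0.888 -1.971]
```

View pics/w9.png

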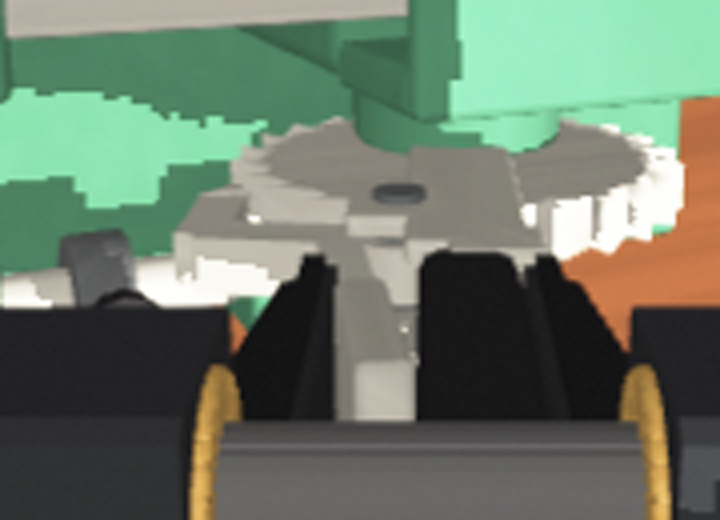

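View pics/s9.png

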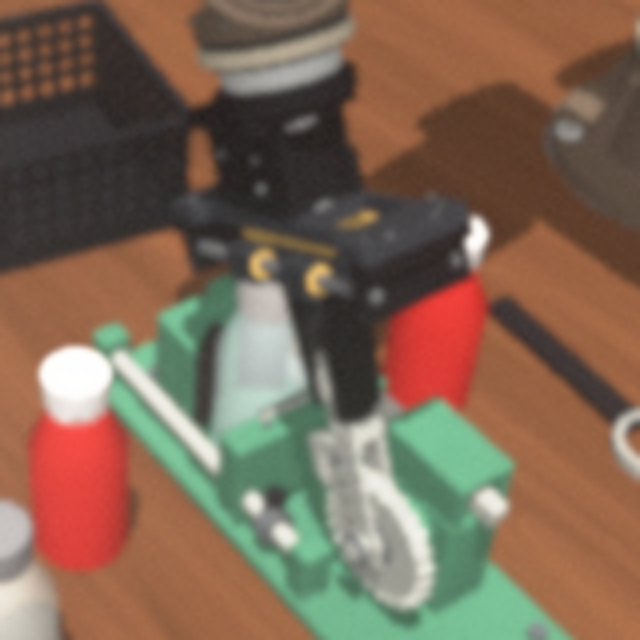

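```bash
python3 -m pendant '[{"x":0,"y":0.011,"z":0,"rx":0.0127,"ry":0,"rz":0,"jaw":0.22},{"x":0,"y":0.023,"z":0,"rx":0.0255,"ry":0,"rz":0,"jaw":0.22},{"x":0,"y":0.023,"z":0,"rx":0.0255,"ry":0,"rz":0,"jaw":0.22}]';python3 - <<'E'
from l import *
st(); print(env.state()["moment"])
E
python3 -m pendant '[{"x":0,"y":0.011,"z":0,"rx":0.0127,"ry":0,"rz":0,"jaw":0.22},{"x":0,"y":0.023,"z":0,"rx":0.0255,"ry":0,"rz":0,"jaw":0.22},{"x":0,"y":0.023,"z":0,"rx":0.0255,"ry":0,"rz":0,"jaw":0.22}]';python3 - <<'E'
from l import *
st(); print(env.state()["moment"])
E
```

```text
t: 9.32
eef_pos: [550.3, 69.7, 320.6]
tcp_rot: [2.727, -0.0, 3.093]
ft_force: [2.9, 13.6, -0.7]
opening: 0.258
t 9.32 tcp [550.31   69.701 320.609] grasp [553.597 138.471 164.082] lean 0.4143754380355776 F fwd -13.74 ft [ 2.901 13.604 -0.726] tool [-2.238 12.274  6.191] open 0.2575 q [-0.053  0.498  1.841  0.548  0.883 -1.945]
[ 1.422 -0.377 -0.358]
t: 9.7
eef_pos: [550.5, 73.4, 322.3]
tcp_rot: [2.746, -0.0, 3.093]
ft_force: [2.7, 18.4, 1.6]
opening: 0.258
t 9.7 tcp [550.488  73.378 322.35 ] grasp [553.634 139.272 164.587] lean 0.39605037536754717 F fwd -18.48 ft [ 2.718 18.366  1.606] tool [-1.821 17.666  5.645] open 0.258 q [-0.044  0.496  1.837  0.525  0.878 -1.92 ]
[ 3.057 -0.362 -0.209]
```

```bash
python3 -m pendant '[{"x":0,"y":0,"z":0,"rx":0,"ry":0,"rz":0,"jaw":0.18},{"x":0,"y":0.003,"z":0,"rx":0,"ry":0,"rz":0,"jaw":0.18}]';python3 - <<'E'
from l import *
st(); print(env.state()["moment"])
c=cam("wrist"); save(c,"pics/w10.png",(150,160,330,290),4)
c=cam("scene"); save(c,"pics/s10.png",(270,180,350,280),6)
E
```

```text
t: 9.95
eef_pos: [550.5, 73.6, 322.4]
tcp_rot: [2.746, -0.001, 3.093]
ft_force: [2.8, 16.4, 1.7]
opening: 0.258
t 9.95 tcp [550.491  73.604 322.411] grasp [553.627 139.481 164.641] lean 0.39594270278249266 F fwd -16.48 ft [ 2.812 16.354  1.694] tool [-2.01  15.851  4.789] open 0.2576 q [-0.043  0.496  1.837  0.525  0.879 -1.919]
[ 2.58  -0.34  -0.227]
```

View pics/w10.png

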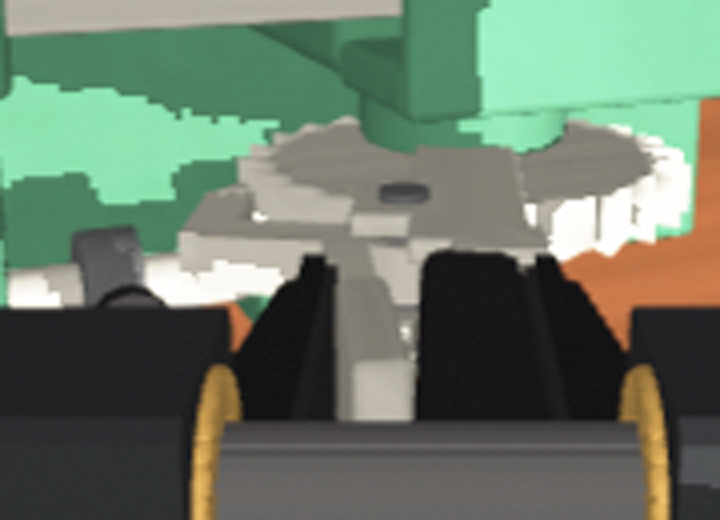

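View pics/s10.png

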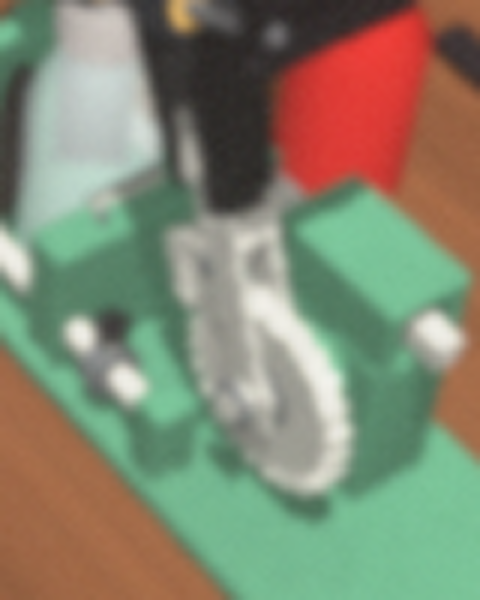

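```bash
python3 -m pendant '[{"x":0,"y":0.018,"z":-0.001,"rx":0.013,"ry":0,"rz":0,"jaw":0.18},{"x":0,"y":0.037,"z":-0.001,"rx":0.026,"ry":0,"rz":0,"jaw":0.18},{"x":0,"y":0.055,"z":-0.002,"rx":0.039,"ry":0,"rz":0,"jaw":0.18}]';python3 - <<'E'
from l import *
st(); print(env.state()["moment"])
E
python3 -m pendant '[{"x":0,"y":0.018,"z":-0.001,"rx":0.013,"ry":0,"rz":0,"jaw":0.18},{"x":0,"y":0.037,"z":-0.001,"rx":0.026,"ry":0,"rz":0,"jaw":0.18},{"x":0,"y":0.055,"z":-0.002,"rx":0.039,"ry":0,"rz":0,"jaw":0.18}]';python3 - <<'E'
from l import *
st(); print(env.state()["moment"])
E
```

```text
t: 10.42
eef_pos: [550.9, 81.2, 325.7]
tcp_rot: [2.777, -0.001, 3.093]
ft_force: [3.4, 17.6, -2.3]
opening: 0.259
t 10.43 tcp [550.88   81.159 325.699] grasp [553.776 142.089 165.949] lean 0.3647488241179337 F fwd -17.72 ft [ 3.401 17.56  -2.276] tool [-2.541 15.729  8.441] open 0.2593 q [-0.025  0.492  1.83   0.485  0.872 -1.872]
[ 2.757 -0.518 -0.289]
t: 10.8
eef_pos: [551.3, 88.7, 328.7]
tcp_rot: [2.808, -0.001, 3.093]
ft_force: [3.7, 17.4, -3.5]
opening: 0.26
t 10.8 tcp [551.256  88.746 328.729] grasp [553.916 144.744 167.18 ] lean 0.3340159488886501 F fwd -17.57 ft [ 3.653 17.401 -3.48 ] tool [-2.797 15.448  9.043] open 0.2597 q [-0.007  0.488  1.823  0.444  0.867 -1.825]
[ 2.773 -0.661 -0.29 ]
```

```bash
python3 -m pendant '[{"x":0,"y":0.018,"z":0.005,"rx":0.013,"ry":0,"rz":0,"jaw":0.18},{"x":0,"y":0.037,"z":0.01,"rx":0.026,"ry":0,"rz":0,"jaw":0.18},{"x":0,"y":0.055,"z":0.012,"rx":0.039,"ry":0,"rz":0,"jaw":0.18}]';python3 - <<'E'
from l import *
st(); print(env.state()["moment"])
c=cam("wrist"); save(c,"pics/w11.png",(150,160,330,290),4)
c=cam("scene"); save(c,"pics/s11.png",(270,180,350,280),6)
E
```

```text
t: 11.18
eef_pos: [551.5, 96.7, 331.4]
tcp_rot: [2.838, 0.001, 3.093]
ft_force: [-5.2, 9.4, 19.7]
opening: 0.255
t 11.18 tcp [551.528  96.722 331.41 ] grasp [554.171 147.776 168.231] lean 0.30360520213099806 F fwd -9.09 ft [-5.19   9.379 19.739] tool [  5.621  14.601 -16.116] open 0.2547 q [ 0.012  0.485  1.816  0.404  0.862 -1.779]
[2.836 0.824 0.225]
```

View pics/w11.png

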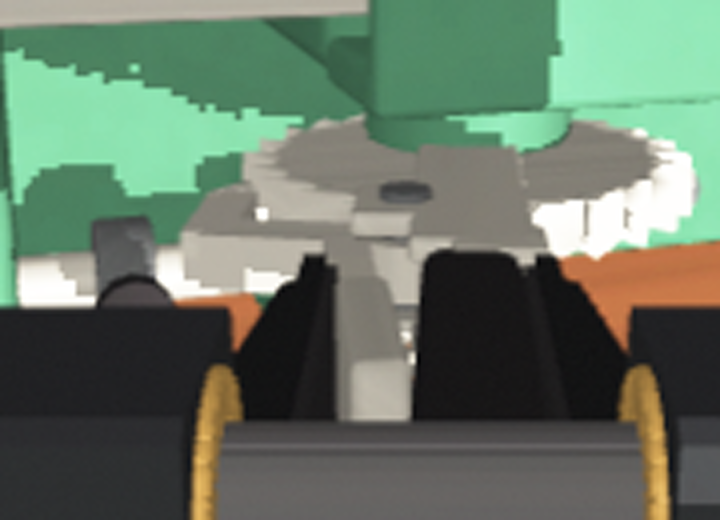

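View pics/s11.png

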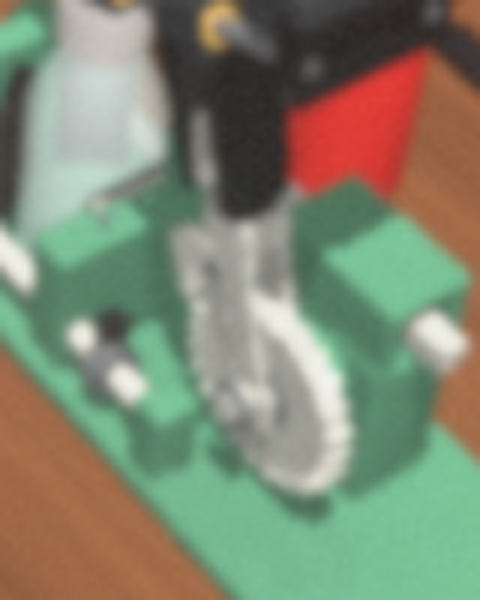

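```bash
python3 -m pendant '[{"x":0,"y":0.018,"z":-0.008,"rx":0.013,"ry":0,"rz":0,"jaw":0.18},{"x":0,"y":0.037,"z":-0.009,"rx":0.026,"ry":0,"rz":0,"jaw":0.18},{"x":0,"y":0.055,"z":-0.009,"rx":0.039,"ry":0,"rz":0,"jaw":0.18}]';python3 - <<'E'
from l import *
st(); print(env.state()["moment"])
E
```

```text
t: 11.65
eef_pos: [551.9, 104.3, 334.0]
tcp_rot: [2.869, 0.0, 3.093]
ft_force: [0.5, 13.0, 4.3]
opening: 0.256
t 11.65 tcp [551.944 104.32  334.002] grasp [554.22  150.304 169.317] lean 0.2726026031716814 F fwd -13.06 ft [ 0.467 13.05   4.344] tool [ 0.173 13.744 -0.668] open 0.2562 q [ 0.03   0.483  1.808  0.362  0.861 -1.731]
[ 2.736 -0.061 -0.08 ]
```

```bash
python3 -m pendant '[{"x":0,"y":0.037,"z":-0.0007,"rx":0.0255,"ry":0,"rz":0,"jaw":0.18},{"x":0,"y":0.074,"z":-0.0007,"rx":0.051,"ry":0,"rz":0,"jaw":0.18},{"x":0,"y":0.11,"z":0,"rx":0.0764,"ry":0,"rz":0,"jaw":0.18},{"x":0,"y":0.147,"z":0.0016,"rx":0.102,"ry":0,"rz":0,"jaw":0.18},{"x":0,"y":0.184,"z":0.0039,"rx":0.127,"ry":0,"rz":0,"jaw":0.18}]';python3 - <<'E'
from l import *
st(); print(env.state()["moment"])
c=cam("wrist"); save(c,"pics/w12.png",(150,160,330,290),4)
E
```

```text
t: 12.28
eef_pos: [553.3, 130.8, 340.8]
tcp_rot: [2.97, 0.0, 3.093]
ft_force: [0.0, 9.1, 3.0]
opening: 0.258
t 12.28 tcp [553.262 130.818 340.782] grasp [554.778 160.014 172.3  ] lean 0.1718137199154795 F fwd -9.08 ft [0.039 9.086 3.05 ] tool [ 0.405  9.465 -1.453] open 0.2579 q [ 0.091  0.482  1.781  0.224  0.867 -1.575]
[ 2.027  0.138 -0.009]
```

View pics/w12.png

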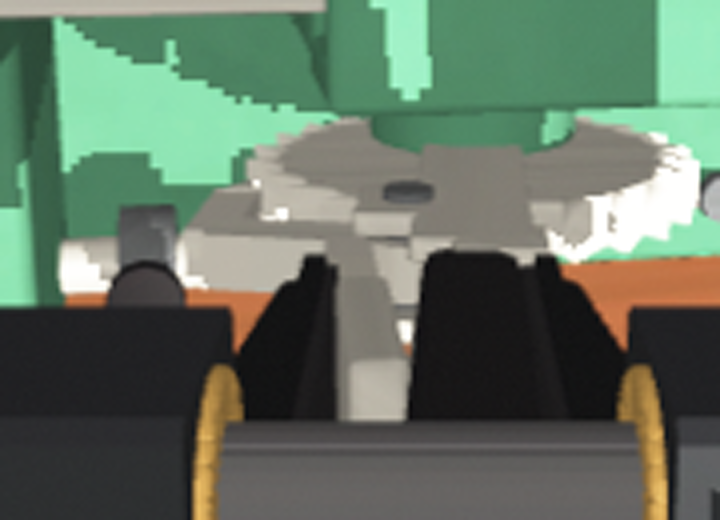

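```bash
python3 -m pendant '[{"x":0,"y":0.037,"z":-0.001,"rx":0.0255,"ry":0,"rz":0,"jaw":0.18},{"x":0,"y":0.074,"z":-0.001,"rx":0.051,"ry":0,"rz":0,"jaw":0.18},{"x":0,"y":0.11,"z":0,"rx":0.0764,"ry":0,"rz":0,"jaw":0.18},{"x":0,"y":0.147,"z":0.001,"rx":0.102,"ry":0,"rz":0,"jaw":0.18},{"x":0,"y":0.184,"z":0.003,"rx":0.127,"ry":0,"rz":0,"jaw":0.18}]';python3 - <<'E'
from l import *
st(); print(env.state()["moment"])
E
python3 -m pendant '[{"x":0,"y":0.037,"z":-0.001,"rx":0.0255,"ry":0,"rz":0,"jaw":0.18},{"x":0,"y":0.074,"z":-0.001,"rx":0.051,"ry":0,"rz":0,"jaw":0.18},{"x":0,"y":0.11,"z":0,"rx":0.0764,"ry":0,"rz":0,"jaw":0.18},{"x":0,"y":0.147,"z":0.001,"rx":0.102,"ry":0,"rz":0,"jaw":0.18}]';python3 - <<'E'
from l import *
st(); print(env.state()["moment"])
E
```

```text
t: 12.95
eef_pos: [554.6, 157.6, 344.9]
tcp_rot: [3.071, 0.001, 3.093]
ft_force: [-0.8, 3.3, 4.8]
opening: 0.255
t 12.95 tcp [554.622 157.583 344.919] grasp [555.317 169.642 174.346] lean 0.07069622712264664 F fwd -3.22 ft [-0.787  3.27   4.774] tool [ 0.943  3.557 -4.535] open 0.2545 q [ 0.152  0.488  1.751  0.089  0.89  -1.425]
[ 1.278  0.273 -0.026]
t: 13.45
eef_pos: [555.7, 179.5, 346.3]
tcp_rot: [-3.132, 0.001, 3.093]
ft_force: [-1.4, 3.9, 5.1]
opening: 0.258
t 13.45 tcp [555.696 179.501 346.299] grasp [555.736 177.827 175.307] lean -0.009765308970119147 F fwd -3.84 ft [-1.449  3.919  5.105] tool [ 1.635  3.793 -5.144] open 0.258 q [ 0.201  0.498  1.726 -0.012  0.919 -1.314]
[ 1.244  0.307 -0.12 ]
```

```bash
python3 -m pendant '[{"x":0,"y":0.028,"z":-0.002,"rx":0.019,"ry":0,"rz":0,"jaw":0.18},{"x":0,"y":0.055,"z":-0.003,"rx":0.038,"ry":0,"rz":0,"jaw":0.18},{"x":0,"y":0.083,"z":-0.004,"rx":0.057,"ry":0,"rz":0,"jaw":0.18},{"x":0,"y":0.11,"z":-0.004,"rx":0.0764,"ry":0,"rz":0,"jaw":0.18}]';python3 - <<'E'
from l import *
st(); print(env.state()["moment"])
E
python3 -m pendant '[{"x":0,"y":0.018,"z":-0.001,"rx":0.013,"ry":0,"rz":0,"jaw":0.18},{"x":0,"y":0.037,"z":-0.001,"rx":0.0255,"ry":0,"rz":0,"jaw":0.18}]';python3 - <<'E'
from l import *
st(); print(env.state()["moment"])
E
```

```text
t: 13.95
eef_pos: [556.6, 195.8, 346.3]
tcp_rot: [-3.071, 0.0, 3.093]
ft_force: [1.0, 3.8, 0.7]
opening: 0.252
t 13.95 tcp [556.562 195.841 346.256] grasp [556.022 183.818 175.68 ] lean -0.07043825957085613 F fwd -3.8 ft [0.961 3.756 0.726] tool [-0.777  3.738 -0.991] open 0.2515 q [ 0.236  0.509  1.706 -0.083  0.948 -1.237]
[ 1.198 -0.159 -0.092]
t: 14.2
eef_pos: [556.8, 201.3, 346.0]
tcp_rot: [-3.051, 0.0, 3.093]
ft_force: [0.8, 2.8, 1.5]
opening: 0.255
t 14.2 tcp [556.822 201.344 345.968] grasp [556.1   185.964 175.663] lean -0.09016025008792902 F fwd -2.89 ft [0.808 2.849 1.477] tool [-0.669  2.74  -1.731] open 0.2555 q [ 0.247  0.513  1.7   -0.106  0.958 -1.213]
[ 1.17  -0.355 -0.077]
```

```bash
for i in 1 ; do python3 -m pendant '[{"x":0,"y":0.018,"z":-0.001,"rx":0.013,"ry":0,"rz":0,"jaw":0.18},{"x":0,"y":0.037,"z":-0.001,"rx":0.0255,"ry":0,"rz":0,"jaw":0.18}]';python3 - <<'E'
from l import *
st(); print(env.state()["moment"])
E
done
python3 -m pendant '[{"x":0,"y":0.018,"z":-0.001,"rx":0.013,"ry":0,"rz":0,"jaw":0.18},{"x":0,"y":0.037,"z":-0.001,"rx":0.0255,"ry":0,"rz":0,"jaw":0.18}]';python3 - <<'E'
from l import *
st(); print(env.state()["moment"])
E
```

```text
t: 14.45
eef_pos: [557.1, 206.8, 345.6]
tcp_rot: [-3.031, 0.0, 3.093]
ft_force: [2.3, 3.5, -0.0]
opening: 0.256
t 14.45 tcp [557.102 206.833 345.646] grasp [556.222 188.043 175.684] lean -0.11022319432088686 F fwd -3.62 ft [ 2.262  3.509 -0.026] tool [-2.089  3.596 -0.371] open 0.2555 q [ 0.259  0.517  1.693 -0.128  0.968 -1.189]
[ 1.123 -0.498 -0.023]
t: 14.7
eef_pos: [557.4, 212.4, 345.2]
tcp_rot: [-3.011, 0.0, 3.093]
ft_force: [3.5, 2.8, -2.3]
opening: 0.252
t 14.7 tcp [557.35  212.413 345.161] grasp [556.301 190.218 175.611] lean -0.13030617350050394 F fwd -3.03 ft [ 3.511  2.847 -2.267] tool [-3.369  3.283  1.857] open 0.2519 q [ 0.27   0.522  1.686 -0.149  0.98  -1.166]
[ 1.103 -0.695  0.023]
```

```bash
python3 -m pendant '[{"x":-0.003,"y":0.018,"z":0.001,"rx":0.013,"ry":0,"rz":0,"jaw":0.18},{"x":-0.005,"y":0.037,"z":0.001,"rx":0.0255,"ry":0,"rz":0,"jaw":0.18}]';python3 - <<'E'
from l import *
st(); print(env.state()["moment"])
E
python3 -m pendant '[{"x":0,"y":0.018,"z":0,"rx":0.013,"ry":0,"rz":0,"jaw":0.18},{"x":-0.002,"y":0.037,"z":0,"rx":0.0255,"ry":0,"rz":0,"jaw":0.18}]';python3 - <<'E'
from l import *
st(); print(env.state()["moment"])
E
```

```text
t: 14.95
eef_pos: [558.0, 217.9, 344.6]
tcp_rot: [-2.991, -0.001, 3.093]
ft_force: [-1.7, 4.2, 4.2]
opening: 0.253
t 14.95 tcp [557.981 217.922 344.557] grasp [556.558 192.335 175.488] lean -0.15042840909590632 F fwd -4.06 ft [-1.714  4.16   4.157] tool [ 1.918  3.403 -4.718] open 0.2528 q [ 0.282  0.527  1.678 -0.17   0.993 -1.144]
[ 1.238  0.43  -0.133]
t: 15.2
eef_pos: [558.4, 223.4, 343.8]
tcp_rot: [-2.971, -0.001, 3.093]
ft_force: [-5.7, 3.9, 7.0]
opening: 0.254
t 15.2 tcp [558.371 223.444 343.823] grasp [556.73  194.472 175.303] lean -0.17051811634557804 F fwd -3.63 ft [-5.656  3.94   7.015] tool [ 5.851  2.418 -7.527] open 0.2535 q [ 0.293  0.533  1.671 -0.19   1.005 -1.122]
[ 1.19   1.069 -0.275]
```

```bash
python3 -m pendant '[{"x":0.004,"y":0.018,"z":-0.004,"rx":0.013,"ry":0,"rz":0,"jaw":0.18},{"x":0.004,"y":0.037,"z":-0.004,"rx":0.0255,"ry":0,"rz":0,"jaw":0.18}]';python3 - <<'E'
from l import *
st(); print(env.state()["moment"])
E
python3 -m pendant '[{"x":0,"y":0.018,"z":-0.001,"rx":0.013,"ry":0,"rz":0,"jaw":0.18},{"x":0,"y":0.037,"z":-0.001,"rx":0.0255,"ry":0,"rz":0,"jaw":0.18}]';python3 - <<'E'
from l import *
st(); print(env.state()["moment"])
E
```

```text
t: 15.45
eef_pos: [558.4, 228.9, 343.1]
tcp_rot: [-2.951, -0.001, 3.093]
ft_force: [0.0, 2.9, 0.9]
opening: 0.258
t 15.45 tcp [558.409 228.948 343.054] grasp [556.749 196.609 175.148] lean -0.1905191449751145 F fwd -2.93 ft [0.034 2.933 0.944] tool [ 0.109  2.7   -1.482] open 0.2582 q [ 0.304  0.537  1.665 -0.21   1.016 -1.101]
[ 1.225  0.254 -0.109]
t: 15.7
eef_pos: [558.7, 234.4, 342.2]
tcp_rot: [-2.931, -0.001, 3.093]
ft_force: [-1.5, 2.1, -0.6]
opening: 0.252
t 15.7 tcp [558.712 234.383 342.164] grasp [556.878 198.693 174.94 ] lean -0.21053613497336526 F fwd -1.98 ft [-1.47   2.063 -0.62 ] tool [1.568 2.075 0.191] open 0.2522 q [ 0.315  0.543  1.658 -0.23   1.029 -1.08 ]
[ 1.176  0.327 -0.142]
```

```bash
python3 -m pendant '[{"x":0.001,"y":0.018,"z":-0.001,"rx":0.013,"ry":0,"rz":0,"jaw":0.18},{"x":0.001,"y":0.037,"z":-0.001,"rx":0.0255,"ry":0,"rz":0,"jaw":0.18}]';python3 - <<'E'
from l import *
st(); print(env.state()["moment"])
E
python3 -m pendant '[{"x":0,"y":0.018,"z":-0.001,"rx":0.013,"ry":0,"rz":0,"jaw":0.18},{"x":0.001,"y":0.037,"z":-0.001,"rx":0.0255,"ry":0,"rz":0,"jaw":0.18}]';python3 - <<'E'
from l import *
st(); print(env.state()["moment"])
E
```

```text
t: 15.95
eef_pos: [558.9, 239.8, 341.1]
tcp_rot: [-2.911, -0.0, 3.093]
ft_force: [-1.2, 2.9, -2.0]
opening: 0.254
t 15.95 tcp [558.915 239.813 341.111] grasp [556.974 200.789 174.635] lean -0.23052565427653204 F fwd -2.86 ft [-1.153  2.922 -1.988] tool [1.292 3.241 1.282] open 0.254 q [ 0.325  0.549  1.651 -0.249  1.041 -1.06 ]
[ 1.164  0.113 -0.089]
t: 16.2
eef_pos: [559.1, 245.3, 340.0]
tcp_rot: [-2.891, 0.0, 3.093]
ft_force: [0.3, 2.1, -4.2]
opening: 0.257
t 16.2 tcp [559.102 245.25  340.007] grasp [557.052 202.911 174.344] lean -0.2504962377450536 F fwd -2.16 ft [ 0.292  2.15  -4.229] tool [-0.187  3.142  3.561] open 0.2565 q [ 0.336  0.555  1.644 -0.267  1.054 -1.041]
[ 1.174 -0.159 -0.024]
```

```bash
python3 -m pendant '[{"x":0,"y":0.018,"z":0.001,"rx":0.013,"ry":0,"rz":0,"jaw":0.18},{"x":0,"y":0.037,"z":0.001,"rx":0.0255,"ry":0,"rz":0,"jaw":0.18}]';python3 - <<'E'
from l import *
st(); print(env.state()["moment"])
E
python3 -m pendant '[{"x":0,"y":0.018,"z":0.001,"rx":0.013,"ry":0,"rz":0,"jaw":0.18},{"x":0,"y":0.037,"z":0.001,"rx":0.0255,"ry":0,"rz":0,"jaw":0.18}]';python3 - <<'E'
from l import *
st(); print(env.state()["moment"])
E
```

```text
t: 16.45
eef_pos: [559.3, 250.6, 338.7]
tcp_rot: [-2.871, 0.0, 3.093]
ft_force: [0.4, 2.9, -3.4]
opening: 0.257
t 16.45 tcp [559.332 250.617 338.746] grasp [557.157 204.99  173.96 ] lean -0.27041038496563485 F fwd -2.9 ft [ 0.375  2.889 -3.361] tool [-0.234  3.696  2.463] open 0.2565 q [ 0.347  0.561  1.637 -0.285  1.067 -1.022]
[ 1.169 -0.181 -0.069]
t: 16.7
eef_pos: [559.6, 256.0, 337.4]
tcp_rot: [-2.851, 0.001, 3.093]
ft_force: [-0.1, 3.5, 0.6]
opening: 0.254
t 16.7 tcp [559.561 255.993 337.369] grasp [557.279 207.099 173.524] lean -0.29029728454226544 F fwd -3.46 ft [-0.074  3.469  0.62 ] tool [ 0.241  3.139 -1.585] open 0.2535 q [ 0.357  0.567  1.63  -0.303  1.081 -1.004]
[ 1.18   0.062 -0.134]
```

```bash
python3 -m pendant '[{"x":0,"y":0.018,"z":0,"rx":0.013,"ry":0,"rz":0,"jaw":0.18},{"x":0,"y":0.037,"z":0,"rx":0.0255,"ry":0,"rz":0,"jaw":0.18}]';python3 - <<'E'
from l import *
st(); print(env.state()["moment"])
E
python3 -m pendant '[{"x":0,"y":0.018,"z":0,"rx":0.013,"ry":0,"rz":0,"jaw":0.18},{"x":0,"y":0.037,"z":0,"rx":0.0255,"ry":0,"rz":0,"jaw":0.18}]';python3 - <<'E'
from l import *
st(); print(env.state()["moment"])
E
```

```text
t: 16.95
eef_pos: [559.8, 261.3, 335.9]
tcp_rot: [-2.831, 0.001, 3.093]
ft_force: [-0.8, 4.1, 3.6]
opening: 0.255
t 16.95 tcp [559.812 261.348 335.864] grasp [557.394 209.2   173.027] lean -0.31023188903892734 F fwd -4.1 ft [-0.764  4.146  3.624] tool [ 0.961  2.802 -4.705] open 0.2552 q [ 0.367  0.574  1.623 -0.32   1.094 -0.986]
[ 1.121  0.079 -0.16 ]
t: 17.2
eef_pos: [560.1, 266.7, 334.2]
tcp_rot: [-2.811, 0.001, 3.093]
ft_force: [-0.9, 4.8, 5.9]
opening: 0.257
t 17.2 tcp [560.079 266.677 334.249] grasp [557.517 211.294 172.486] lean -0.3301838802669925 F fwd -4.72 ft [-0.906  4.771  5.927] tool [ 1.131  2.544 -7.138] open 0.2575 q [ 0.377  0.581  1.616 -0.337  1.108 -0.969]
[ 1.101  0.194 -0.15 ]
```

```bash
python3 -m pendant '[{"x":0,"y":0.018,"z":-0.004,"rx":0.013,"ry":0,"rz":0,"jaw":0.18},{"x":0,"y":0.037,"z":-0.004,"rx":0.0255,"ry":0,"rz":0,"jaw":0.18}]';python3 - <<'E'
from l import *
st(); print(env.state()["moment"])
E
python3 -m pendant '[{"x":0,"y":0.018,"z":-0.001,"rx":0.013,"ry":0,"rz":0,"jaw":0.18},{"x":0,"y":0.037,"z":-0.001,"rx":0.0255,"ry":0,"rz":0,"jaw":0.18}]';python3 - <<'E'
from l import *
st(); print(env.state()["moment"])
c=cam("wrist"); save(c,"pics/w13.png",s=1.5)
c=cam("scene"); save(c,"pics/s13.png",(230,160,350,280),5)
E
```

```text
t: 17.45
eef_pos: [560.4, 271.6, 332.7]
tcp_rot: [-2.79, 0.0, 3.093]
ft_force: [0.3, -2.0, 5.6]
opening: 0.253
t 17.45 tcp [560.407 271.593 332.698] grasp [557.559 212.751 172.166] lean -0.35171490653922044 F fwd 2.01 ft [ 0.313 -2.031  5.617] tool [-0.411 -3.825 -4.58 ] open 0.2533 q [ 0.386  0.588  1.609 -0.354  1.124 -0.953]
[ 0.011 -0.041 -0.066]
t: 17.7
eef_pos: [560.7, 276.1, 330.8]
tcp_rot: [-2.768, -0.001, 3.093]
ft_force: [0.7, -9.9, 6.7]
opening: 0.252
t 17.7 tcp [560.695 276.122 330.824] grasp [557.524 213.73  171.644] lean -0.37399699368614014 F fwd 9.87 ft [ 0.705 -9.924  6.652] tool [ -1.182 -11.626  -2.585] open 0.252 q [ 0.395  0.595  1.602 -0.371  1.14  -0.937]
[-1.443 -0.122  0.017]
```

View pics/w13.png

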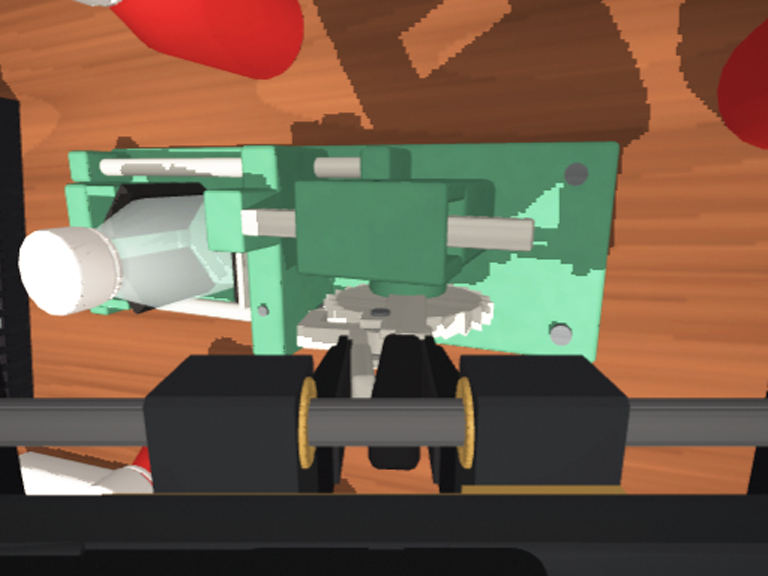

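View pics/s13.png

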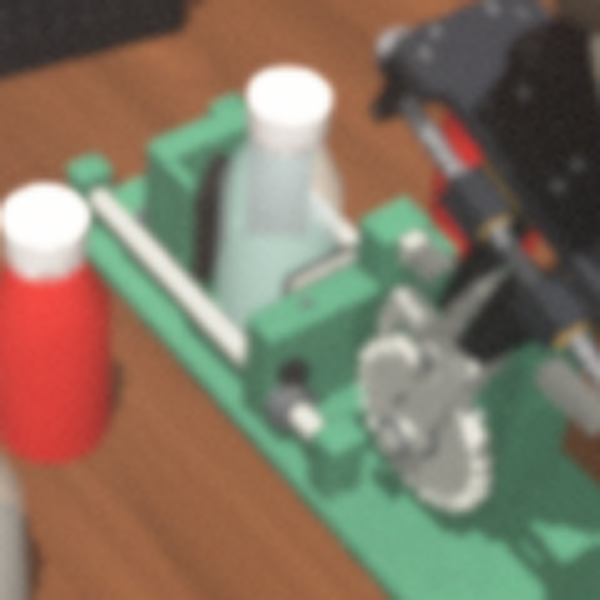

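The collar shows clearly: tool-y force went from about +3 to -11.6 N at the grip, and the pictures show the jaw back against the collar (scene crop (290,390)) with a gap between pad and bottle. I'll ease off slightly and hold.

```bash
python3 -m pendant '[{"x":0,"y":-0.008,"z":-0.001,"rx":-0.004,"ry":0,"rz":0,"jaw":0.18},{"x":0,"y":-0.008,"z":-0.001,"rx":-0.004,"ry":0,"rz":0,"jaw":0.18},{"x":0,"y":-0.008,"z":-0.001,"rx":-0.004,"ry":0,"rz":0,"jaw":0.18},{"x":0,"y":-0.008,"z":-0.001,"rx":-0.004,"ry":0,"rz":0,"jaw":0.18}]';python3 - <<'E'
from l import *
st(); print(env.state()["moment"])
E
```

```text
t: 18.3
eef_pos: [560.6, 275.1, 331.2]
tcp_rot: [-2.772, -0.001, 3.093]
ft_force: [0.0, -6.8, 3.3]
opening: 0.254
t 18.3 tcp [560.641 275.053 331.224] grasp [557.483 213.327 171.785] lean -0.36981344336725486 F fwd 6.78 ft [ 0.013 -6.786  3.325] tool [-0.342 -7.521 -0.65 ] open 0.2542 q [ 0.393  0.593  1.603 -0.368  1.137 -0.94 ]
[-0.673 -0.157  0.097]
```

```bash
python3 -m pendant '[{"x":0,"y":0,"z":0,"rx":0,"ry":0,"rz":0,"jaw":0.35},{"x":0,"y":0,"z":0,"rx":0,"ry":0,"rz":0,"jaw":0.45},{"x":0,"y":0,"z":0,"rx":0,"ry":0,"rz":0,"jaw":0.45},{"x":0,"y":0,"z":0,"rx":0,"ry":0,"rz":0,"jaw":0.45}]';python3 - <<'E'
from l import *
st()
c=cam("wrist"); save(c,"pics/w14.png",(150,160,330,320),4)
E
```

```text
t: 18.8
eef_pos: [560.5, 276.1, 331.3]
tcp_rot: [-2.775, -0.0, 3.093]
ft_force: [0.7, 0.5, 0.3]
opening: 0.45
t 18.8 tcp [560.461 276.123 331.281] grasp [557.461 214.861 171.66 ] lean -0.36685770591437566 F fwd -0.56 ft [0.658 0.525 0.345] tool [-0.631  0.396 -0.522] open 0.4504 q [ 0.395  0.593  1.603 -0.365  1.136 -0.941]
```

View pics/w14.png

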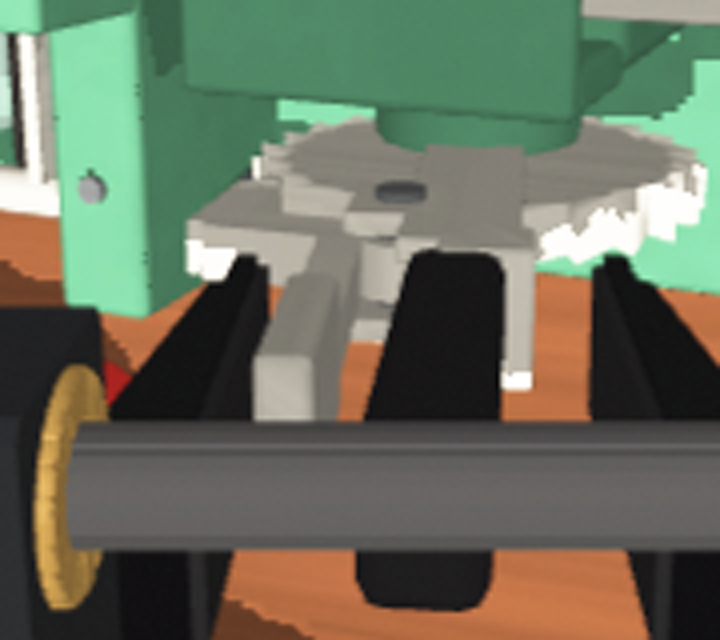

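```bash
python3 -m pendant '[{"x":0,"y":-0.025,"z":0,"rx":0,"ry":0,"rz":0,"jaw":0.5},{"x":0,"y":-0.025,"z":-0.1,"rx":0,"ry":0,"rz":0,"jaw":0.5},{"x":0,"y":-0.025,"z":-0.3,"rx":0,"ry":0,"rz":0,"jaw":0.5},{"x":0,"y":-0.025,"z":-0.6,"rx":0,"ry":0,"rz":0,"jaw":0.7},{"x":0,"y":-0.025,"z":-0.6,"rx":0,"ry":0,"rz":0,"jaw":0.7}]';python3 - <<'E'
from l import *
st()
c=cam("top"); save(c,"pics/t15.png",(120,150,300,280),4)
cap=np.array([526.2,45.3,148]); rows(cap+[0,0,90],downR(3.0886))
E
```

```text
t: 19.48
eef_pos: [561.7, 305.8, 420.9]
tcp_rot: [-2.778, 0.006, 3.094]
ft_force: [-0.4, -1.2, -0.1]
opening: 0.658
t 19.48 tcp [561.7   305.825 420.926] grasp [559.734 245.027 261.111] lean -0.36362121601115244 F fwd 1.19 ft [-0.394 -1.172 -0.088] tool [ 0.338 -1.081  0.503] open 0.6585 q [ 0.436  0.525  1.467 -0.333  1.333 -0.977]
t 19.52 shift [ 0.153 -1.604  0.682] rot [-0.465  0.005  0.006] tcp target [526.2  45.3 409. ]
```

View pics/t15.png

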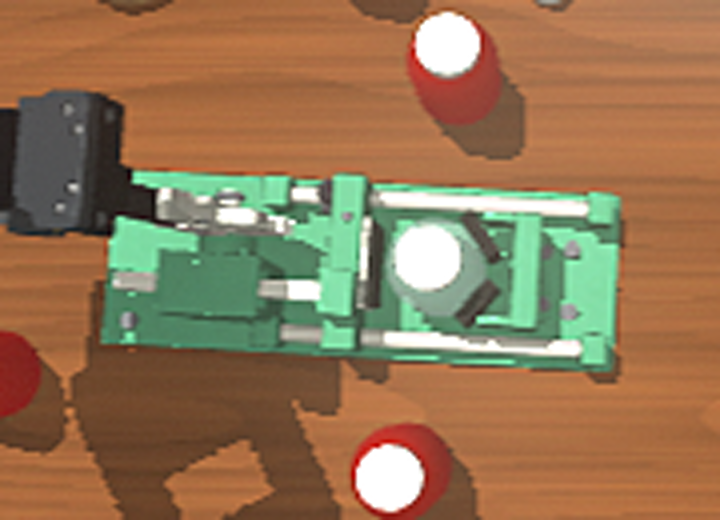

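```bash
python3 -m pendant '[{"x":0.02,"y":-0.25,"z":0.1,"rx":-0.12,"ry":0,"rz":0,"jaw":0.7},{"x":0.04,"y":-0.5,"z":0.2,"rx":-0.24,"ry":0,"rz":0,"jaw":0.7},{"x":0.06,"y":-0.75,"z":0.3,"rx":-0.36,"ry":0,"rz":0,"jaw":0.7},{"x":0.09,"y":-0.97,"z":0.4,"rx":-0.465,"ry":0,"rz":0,"jaw":0.7},{"x":0.09,"y":-0.97,"z":0.4,"rx":-0.465,"ry":0,"rz":0,"jaw":0.7}]';python3 - <<'E'
from l import *
st()
cap=np.array([526.2,45.3,148]); rows(cap+[0,0,50],downR(3.0886))
E
```

```text
t: 20.15
eef_pos: [540.5, 146.1, 412.5]
tcp_rot: [-3.14, -0.001, 3.09]
ft_force: [-0.4, -0.5, 0.7]
opening: 0.699
t 20.15 tcp [540.455 146.149 412.545] grasp [540.206 145.895 241.545] lean -0.001561660137859927 F fwd 0.49 ft [-0.398 -0.468  0.672] tool [ 0.374 -0.489 -0.67 ] open 0.6991 q [ 0.146  0.39   1.711 -0.001  1.042 -1.372]
t 20.15 shift [ 0.06  -0.676  0.291] rot [-0.002 -0.002  0.001] tcp target [526.2  45.3 369. ]
```

```bash
python3 -m pendant '[{"x":0.02,"y":-0.22,"z":0,"rx":0,"ry":0,"rz":0,"jaw":0.7},{"x":0.04,"y":-0.45,"z":0,"rx":0,"ry":0,"rz":0,"jaw":0.7},{"x":0.06,"y":-0.676,"z":0,"rx":0,"ry":0,"rz":0,"jaw":0.7},{"x":0.06,"y":-0.676,"z":0.15,"rx":0,"ry":0,"rz":0,"jaw":0.7},{"x":0.06,"y":-0.676,"z":0.29,"rx":0,"ry":0,"rz":0,"jaw":0.7},{"x":0.06,"y":-0.676,"z":0.29,"rx":0,"ry":0,"rz":0,"jaw":0.7}]';python3 - <<'E'
from l import *
st()
c=cam("wrist"); save(c,"pics/w16.png",s=1.5)
im=c["img"].astype(int); m=(im.min(2)>200).astype(np.uint8); k,l,s,ce=cv2.connectedComponentsWithStats(m)
for i in range(1,k):
    if s[i][4]>800: print(s[i],ce[i],plane(c,*ce[i],158))
cap=np.array([526.2,45.3,148]); print(proj(c,[cap+[0,0,10]])); rows(cap,downR(3.0886))
E
```

```text
t: 20.9
eef_pos: [527.0, 47.9, 368.3]
tcp_rot: [-3.139, -0.003, 3.094]
ft_force: [0.2, 0.5, 0.1]
opening: 0.698
t 20.9 tcp [526.959  47.944 368.263] grasp [526.343  47.576 197.265] lean -0.002344379629089378 F fwd -0.52 ft [0.223 0.508 0.112] tool [-0.198  0.518 -0.114] open 0.6984 q [-0.034  0.4    1.835 -0.003  0.91  -1.555]
[ 252    0   66   25 1187] [284.047   9.645] [408.005  67.301 158.   ]
[ 221  200   80   62 3273] [254.806 231.297] [525.785  46.573 158.   ]
[[252.69  232.059]]
t 20.95 shift [ 0.005 -0.017  0.335] rot [-0.003 -0.002  0.007] tcp target [526.2  45.3 319. ]
```

View pics/w16.png

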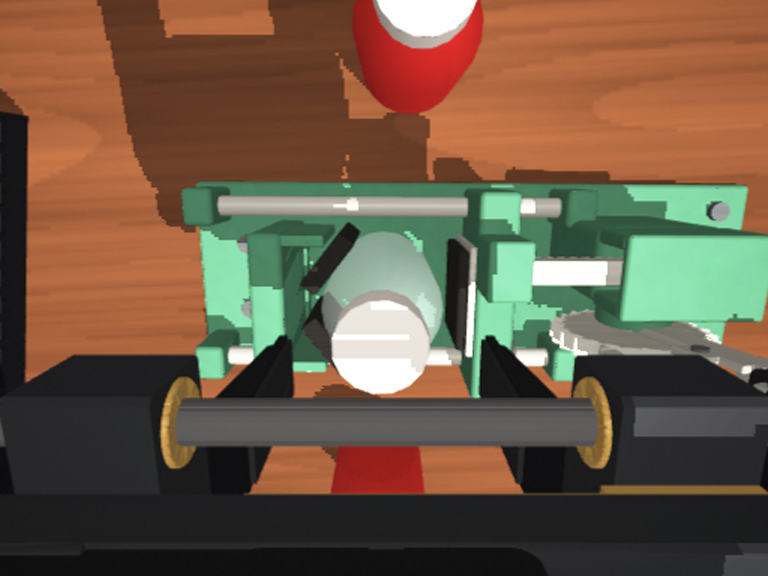

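The wrist view shows the cap centred between the fingers at (380,345), measured at (525.8, 46.6) against the predicted (526.2, 45.3). Descending.

```bash
python3 -m pendant '[{"x":0.004,"y":-0.01,"z":0.15,"rx":0,"ry":0,"rz":0,"jaw":0.7},{"x":0.004,"y":-0.01,"z":0.28,"rx":0,"ry":0,"rz":0,"jaw":0.7},{"x":0.004,"y":-0.01,"z":0.33,"rx":0,"ry":0,"rz":0,"jaw":0.7},{"x":0.004,"y":-0.01,"z":0.33,"rx":0,"ry":0,"rz":0,"jaw":0.5},{"x":0.004,"y":-0.01,"z":0.33,"rx":0,"ry":0,"rz":0,"jaw":0.4},{"x":0.004,"y":-0.01,"z":0.33,"rx":0,"ry":0,"rz":0,"jaw":0.3},{"x":0.004,"y":-0.01,"z":0.33,"rx":0,"ry":0,"rz":0,"jaw":0.3},{"x":0.004,"y":-0.01,"z":0.33,"rx":0,"ry":0,"rz":0,"jaw":0.3}]';python3 - <<'E'
from l import *
st()
E
```

```text
t: 21.95
eef_pos: [526.3, 45.7, 320.6]
tcp_rot: [-3.14, 0.001, 3.093]
ft_force: [-1.5, -1.0, 6.1]
opening: 0.413
t 21.95 tcp [526.297  45.736 320.629] grasp [526.46   45.453 149.629] lean -0.0015998275539746186 F fwd 1.12 ft [-1.488 -1.038  6.139] tool [ 1.429 -1.118 -6.138] open 0.4129 q [-0.038  0.463  1.887 -0.002  0.791 -1.559]
```

```bash
python3 -m pendant '[{"x":0,"y":0,"z":-0.05,"rx":0,"ry":0,"rz":0,"jaw":0.3},{"x":0,"y":0,"z":-0.15,"rx":0,"ry":0,"rz":0,"jaw":0.3},{"x":0,"y":0,"z":-0.25,"rx":0,"ry":0,"rz":0,"jaw":0.3},{"x":0,"y":0,"z":-0.25,"rx":0,"ry":0,"rz":0,"jaw":0.3}]';python3 - <<'E'
from l import *
st()
E
python3 -m pendant '[{"x":0,"y":0,"z":-0.2,"rx":0,"ry":0,"rz":0,"jaw":0.3},{"x":0,"y":0,"z":-0.4,"rx":0,"ry":0,"rz":0,"jaw":0.3},{"x":0,"y":0,"z":-0.6,"rx":0,"ry":0,"rz":0,"jaw":0.3},{"x":0,"y":0,"z":-0.75,"rx":0,"ry":0,"rz":0,"jaw":0.3},{"x":0,"y":0,"z":-0.75,"rx":0,"ry":0,"rz":0,"jaw":0.3}]';python3 - <<'E'
from l import *
st()
c=cam("scene"); save(c,"pics/s17.png",s=1.5)
c=cam("wrist"); save(c,"pics/w17.png",s=1.2)
rows([463.2,-291,300],downR(3.0886))
E
```

```text
t: 22.45
eef_pos: [526.2, 45.8, 359.1]
tcp_rot: [-3.14, 0.002, 3.093]
ft_force: [-0.9, -0.3, -3.4]
opening: 0.416
t 22.45 tcp [526.176  45.846 359.068] grasp [526.539  45.557 188.069] lean -0.001572349637620358 F fwd 0.37 ft [-0.869 -0.324 -3.357] tool [ 0.86  -0.361  3.356] open 0.4161 q [-0.038  0.409  1.849 -0.002  0.881 -1.559]
t: 23.08
eef_pos: [526.0, 46.0, 471.0]
tcp_rot: [-3.14, 0.002, 3.093]
ft_force: [-0.3, 0.2, -3.8]
opening: 0.412
t 23.07 tcp [526.034  46.002 471.031] grasp [526.429  45.701 300.032] lean -0.0016378878270305668 F fwd -0.19 ft [-0.324  0.207 -3.827] tool [0.343 0.197 3.825] open 0.4117 q [-0.038  0.287  1.704 -0.002  1.149 -1.559]
t 23.18 shift [ 0.309 -2.264 -0.009] rot [-0.002 -0.002  0.006] tcp target [ 463.2 -291.   471. ]
```

View pics/s17.png

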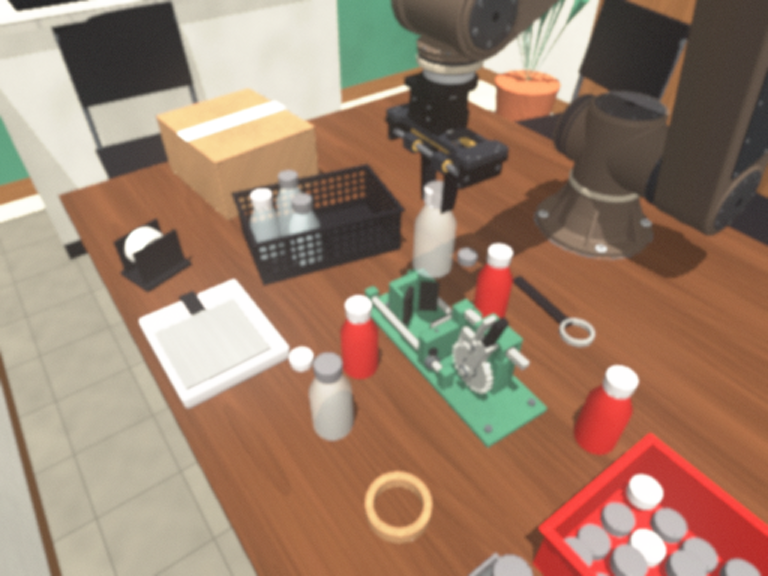

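View pics/w17.png

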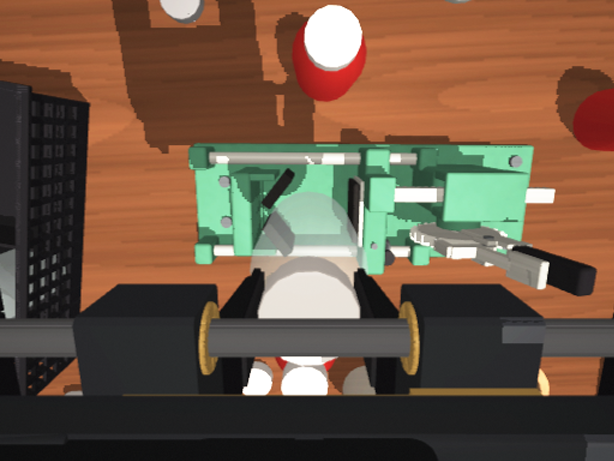

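The bottle is held upright above the clamp, and the lever and pawl look down. Carrying it to the basket's near half.

```bash
python3 -m pendant '[{"x":0.02,"y":-0.15,"z":0,"rx":0,"ry":0,"rz":0,"jaw":0.3},{"x":0.06,"y":-0.4,"z":0,"rx":0,"ry":0,"rz":0,"jaw":0.3},{"x":0.1,"y":-0.7,"z":0,"rx":0,"ry":0,"rz":0,"jaw":0.3},{"x":0.14,"y":-1.0,"z":0,"rx":0,"ry":0,"rz":0,"jaw":0.3}]'; python3 -m pendant '[{"x":0.04,"y":-0.3,"z":0,"rx":0,"ry":0,"rz":0,"jaw":0.3},{"x":0.08,"y":-0.6,"z":0,"rx":0,"ry":0,"rz":0,"jaw":0.3},{"x":0.12,"y":-0.85,"z":0,"rx":0,"ry":0,"rz":0,"jaw":0.3},{"x":0.12,"y":-1.0,"z":0,"rx":0,"ry":0,"rz":0,"jaw":0.3},{"x":0.12,"y":-1.0,"z":0,"rx":0,"ry":0,"rz":0,"jaw":0.3}]'; python3 - <<'E'
from l import *
st()
rows([463.2,-291,300],downR(3.0886))
E
```

```text
t: 23.68
eef_pos: [497.6, -104.0, 468.8]
tcp_rot: [-3.141, -0.002, 3.093]
ft_force: [1.4, 0.2, -2.4]
opening: 0.415
t: 24.3
eef_pos: [472.8, -252.7, 469.5]
tcp_rot: [-3.141, -0.001, 3.091]
ft_force: [-0.7, 1.2, -2.6]
opening: 0.414
t 24.3 tcp [ 472.8   -252.677  469.491] grasp [ 472.563 -252.776  298.491] lean -0.0006502980645756798 F fwd -1.14 ft [-0.734  1.183 -2.623] tool [0.789 1.146 2.624] open 0.4138 q [-0.614  0.301  1.687 -0.001  1.154 -2.134]
t 24.3 shift [ 0.051 -0.258 -0.01 ] rot [-0.001 -0.002  0.004] tcp target [ 463.2 -291.   471. ]
```

```bash
python3 -m pendant '[{"x":0.03,"y":-0.13,"z":0,"rx":0,"ry":0,"rz":0,"jaw":0.3},{"x":0.051,"y":-0.258,"z":0,"rx":0,"ry":0,"rz":0,"jaw":0.3},{"x":0.051,"y":-0.258,"z":0,"rx":0,"ry":0,"rz":0,"jaw":0.3}]'; python3 - <<'E'
from l import *
st()
c=cam("top"); save(c,"pics/t18.png",(290,130,430,300),3.4)
c=cam("wrist"); save(c,"pics/w18.png",s=1.2)
E
```

```text
t: 24.68
eef_pos: [463.0, -291.1, 470.5]
tcp_rot: [-3.14, -0.0, 3.092]
ft_force: [-0.9, -0.2, -3.0]
opening: 0.413
t 24.68 tcp [ 462.958 -291.149  470.457] grasp [ 462.915 -291.429  299.457] lean -0.001650653286536377 F fwd 0.27 ft [-0.909 -0.222 -2.981] tool [ 0.896 -0.262  2.981] open 0.4129 q [-0.682  0.316  1.661 -0.002  1.163 -2.202]
```

View pics/t18.png

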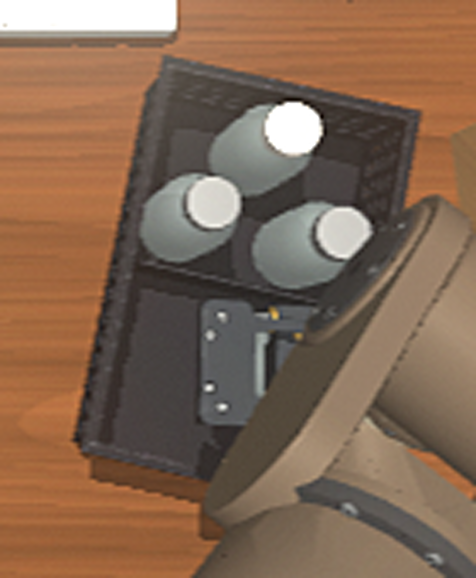

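View pics/w18.png

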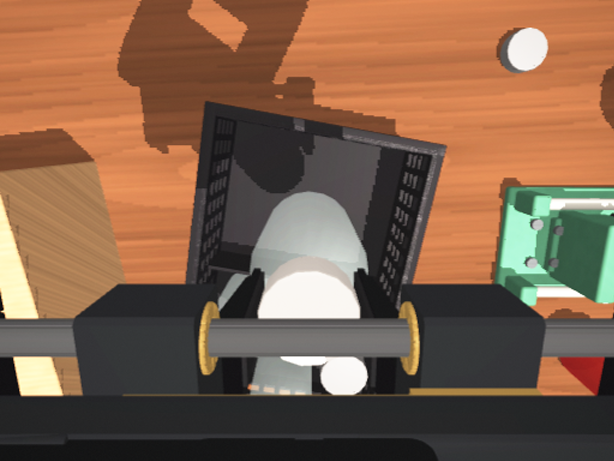

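The wrist view puts the bottle over the middle of the empty half. Lowering.

```bash
python3 -m pendant '[{"x":0,"y":0,"z":0.15,"rx":0,"ry":0,"rz":0,"jaw":0.3},{"x":0,"y":0,"z":0.35,"rx":0,"ry":0,"rz":0,"jaw":0.3},{"x":0,"y":0,"z":0.55,"rx":0,"ry":0,"rz":0,"jaw":0.3},{"x":0,"y":0,"z":0.75,"rx":0,"ry":0,"rz":0,"jaw":0.3},{"x":0,"y":0,"z":0.88,"rx":0,"ry":0,"rz":0,"jaw":0.3},{"x":0,"y":0,"z":0.94,"rx":0,"ry":0,"rz":0,"jaw":0.3},{"x":0,"y":0,"z":0.94,"rx":0,"ry":0,"rz":0,"jaw":0.3}]'; python3 - <<'E'
from l import *
st()
E
python3 -m pendant '[{"x":0,"y":0,"z":0.02,"rx":0,"ry":0,"rz":0,"jaw":0.3},{"x":0,"y":0,"z":0.04,"rx":0,"ry":0,"rz":0,"jaw":0.3},{"x":0,"y":0,"z":0.06,"rx":0,"ry":0,"rz":0,"jaw":0.3},{"x":0,"y":0,"z":0.07,"rx":0,"ry":0,"rz":0,"jaw":0.3},{"x":0,"y":0,"z":0.08,"rx":0,"ry":0,"rz":0,"jaw":0.3},{"x":0,"y":0,"z":0.085,"rx":0,"ry":0,"rz":0,"jaw":0.3},{"x":0,"y":0,"z":0.085,"rx":0,"ry":0,"rz":0,"jaw":0.3}]'; python3 - <<'E'
from l import *
st()
E
```

```text
t: 25.65
eef_pos: [463.4, -290.1, 329.6]
tcp_rot: [-3.14, -0.0, 3.093]
ft_force: [0.7, 0.3, -2.0]
opening: 0.412
t 25.65 tcp [ 463.353 -290.078  329.571] grasp [ 463.272 -290.296  158.572] lean -0.0012938051605907881 F fwd -0.33 ft [ 0.652  0.296 -1.991] tool [-0.637  0.33   1.991] open 0.4121 q [-0.68   0.472  1.835 -0.002  0.834 -2.201]
t: 26.52
eef_pos: [463.2, -290.3, 316.8]
tcp_rot: [-3.14, -0.0, 3.093]
ft_force: [0.9, 0.7, -3.3]
opening: 0.414
t 26.52 tcp [ 463.166 -290.289  316.847] grasp [ 463.138 -290.558  145.847] lean -0.0015749638763683596 F fwd -0.73 ft [ 0.941  0.676 -3.277] tool [-0.908  0.726  3.276] open 0.4144 q [-0.681  0.49   1.846 -0.002  0.804 -2.202]
```

```bash
python3 -m pendant '[{"x":0,"y":0,"z":0.006,"rx":0,"ry":0,"rz":0,"jaw":0.3},{"x":0,"y":0,"z":0.012,"rx":0,"ry":0,"rz":0,"jaw":0.3},{"x":0,"y":0,"z":0.018,"rx":0,"ry":0,"rz":0,"jaw":0.3},{"x":0,"y":0,"z":0.022,"rx":0,"ry":0,"rz":0,"jaw":0.3}]'; python3 -m pendant '[{"x":0,"y":0,"z":0.003,"rx":0,"ry":0,"rz":0,"jaw":0.3},{"x":0,"y":0,"z":0.006,"rx":0,"ry":0,"rz":0,"jaw":0.3}]'; python3 - <<'E'
from l import *
st()
E
```

```text
t: 27.02
eef_pos: [463.2, -290.3, 313.5]
tcp_rot: [-3.14, -0.0, 3.093]
ft_force: [-0.2, -0.5, -3.3]
opening: 0.413
t: 27.28
eef_pos: [463.2, -290.3, 312.7]
tcp_rot: [-3.14, 0.0, 3.093]
ft_force: [-0.8, -0.4, 1.6]
opening: 0.415
t 27.27 tcp [ 463.187 -290.29   312.672] grasp [ 463.178 -290.573  141.673] lean -0.0016583072021737954 F fwd 0.46 ft [-0.794 -0.414  1.551] tool [ 0.773 -0.455 -1.55 ] open 0.4147 q [-0.68   0.496  1.85  -0.002  0.795 -2.201]
```

Touchdown is gentle: -3.3 to +1.6 N, at exactly the predicted height. Releasing and rising.

```bash
python3 -m pendant '[{"x":0,"y":0,"z":0,"rx":0,"ry":0,"rz":0,"jaw":0.45},{"x":0,"y":0,"z":0,"rx":0,"ry":0,"rz":0,"jaw":0.55},{"x":0,"y":0,"z":0,"rx":0,"ry":0,"rz":0,"jaw":0.65},{"x":0,"y":0,"z":0,"rx":0,"ry":0,"rz":0,"jaw":0.65},{"x":0,"y":0,"z":-0.1,"rx":0,"ry":0,"rz":0,"jaw":0.65},{"x":0,"y":0,"z":-0.3,"rx":0,"ry":0,"rz":0,"jaw":0.65},{"x":0,"y":0,"z":-0.6,"rx":0,"ry":0,"rz":0,"jaw":0.65},{"x":0,"y":0,"z":-0.9,"rx":0,"ry":0,"rz":0,"jaw":0.65},{"x":0,"y":0,"z":-0.9,"rx":0,"ry":0,"rz":0,"jaw":0.65}]'; python3 -m pendant '[{"x":0.2,"y":0.35,"z":-0.2,"rx":0,"ry":0,"rz":0,"jaw":0.65},{"x":0.3,"y":0.7,"z":-0.2,"rx":0,"ry":0,"rz":0,"jaw":0.65},{"x":0.4,"y":1.0,"z":-0.2,"rx":0,"ry":0,"rz":0,"jaw":0.65},{"x":0.4,"y":1.0,"z":-0.2,"rx":0,"ry":0,"rz":0,"jaw":0.65}]'; python3 - <<'E'
from l import *
st()
c=cam("scene"); save(c,"pics/s20.png",s=1.5)
save(c,"pics/s20c.png",(235,160,370,300),4)
c=cam("top"); save(c,"pics/t20.png",s=1.5)
E
```

```text
t: 28.4
eef_pos: [463.0, -289.9, 451.9]
tcp_rot: [-3.136, 0.006, 3.093]
ft_force: [-1.3, -0.5, -0.5]
opening: 0.649
t: 28.9
eef_pos: [409.4, -135.0, 477.7]
tcp_rot: [-3.14, 0.0, 3.096]
ft_force: [0.7, -0.5, 0.4]
opening: 0.649
t 28.9 tcp [ 409.415 -134.996  477.739] grasp [ 409.41  -135.236  306.74 ] lean -0.0014022534591605267 F fwd 0.49 ft [ 0.701 -0.528  0.351] tool [-0.725 -0.496 -0.351] open 0.6486 q [-0.472  0.129  1.896 -0.001  1.116 -1.996]
```

View pics/s20.png

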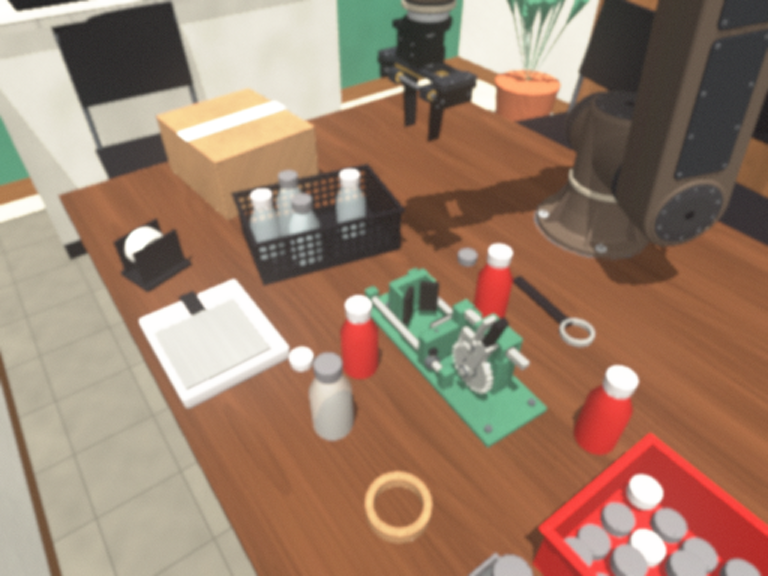

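View pics/s20c.png

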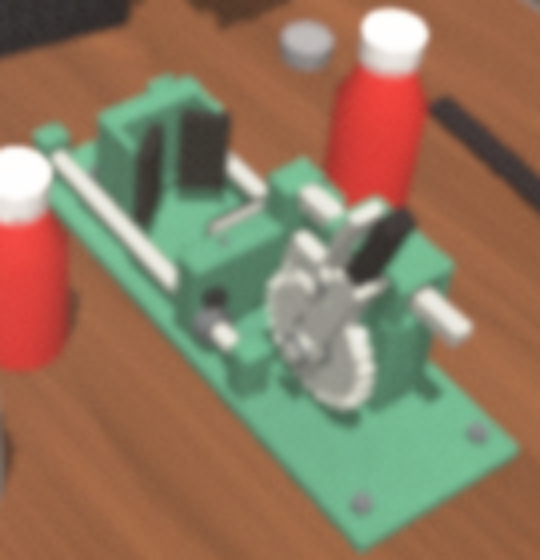

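View pics/t20.png

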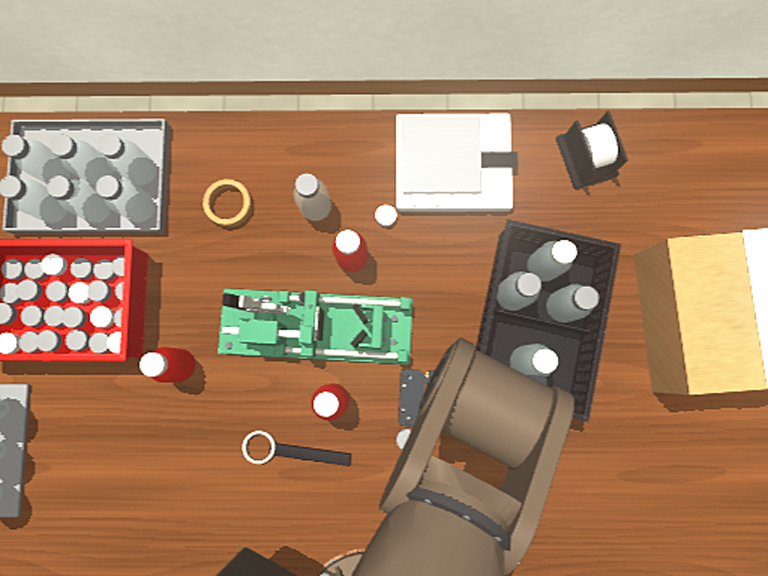

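The bottle stands upright in the empty half (scene (350,195), top (540,360)), and the other bottles are where they were. The jaw sits at the collar (crop (210,310)) with the pawl's tail clear of the bar, and the arm is free. Handing in.

```bash
python3 -c "
from l import *
print(env.job_done())"
```

```text
the job is handed in; nothing more can be done
None
```

The job was handed in at about 29 s of the 72 s. No verdict is reported, so this rests on my own readings.

**What I did**
- **Pawl:** I pushed the lever forward from behind with one finger and closed the fingers only once the nose had come free. The tail ended up flush against the grip bar.
- **Lever:** I brought it back in small steps until the jaw met the collar, about 0.1 rad above the lever's rear end. I eased off and held there for about 0.5 s, then let go so the pawl dropped.
- **Bottle:** I lifted it by the cap and set it down in the middle of the basket's empty half.

**Last checks**
- **Forces at the lever grip:** the forward push peaked at 18.5 N, which I estimate as about 77 N at the pad against the 90 N limit. At the collar the reading swung about 14 N to 11.6 N, roughly 60 N there, and the hold was at about 7.5 N.
- **Bottle:** the wrist reading went from -3.3 to +1.6 N at touchdown, at the height I had predicted. In the last pictures it stands upright and let go.
- **Clamp and surroundings:** the last pictures show the jaw at its collar and the pawl down on the wheel. The other bottles look where they were, and the arm is clear.

**Not measured or off**
- The pinched opening stopped at about 24.5 mm, not the 22 mm given. I judged the pawl fully lifted from the wrist picture and from the lever coming back freely.
- The force on the pawl's tail was never measured directly.
- The fit of the jaw against the collar was judged by feel and by eye only.
- The first estimate of the lever's position was about 3 mm off; the wrist camera corrected it.

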